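# Fetch the cell carton from under the belt packs

## Robot

A 7-joint arm with a two-finger parallel gripper is mounted at the origin on a cart in front of the work surface, level with it; the furniture and walls round the work are solid. World frame = base frame: x ahead of the robot, y to its left, z up, the work surface at z = 0. Lengths are in m, angles in degrees, forces in N, time in s.
With the tool pointing down it reaches from about 0.425 to 0.875 m from the base axis. Payload 4.7 kg.
Tool frame: the origin (TCP) lies at the very end of the fingers, on their centre line; the grasp point (between the pads) lies 19 mm behind it; z points along the fingers, y is the line along which they close (so a half turn about z gives the same grasp; the last joint's range is limited). The gripper opens to 85 mm and grips with 20 to 120 N. Pads are 22 mm wide; open, the fingers measure 114 mm over their backs; the gripper's body (76 mm by 85 mm) begins 54 mm behind the grasp point. The pads swing forward as they close: fully open they stand 13 mm farther back than shut.
Start: joints at [73.975, 18.392, -4.016, 83.108, 1.295, 78.541, -3.26], TCP at [0.188, -0.622, 0.231] pointing down, gripper open.
Joint ranges: [-163.93, 163.93], [-17.29, 119.83], [-79.2, 71.16], [3.27, 140.29], [-89.18, 269.18], [5.43, 117.66], [-154.24, 154.24]. Speed limits (degrees/s): [147.25, 147.25, 180, 180, 180, 180, 180].

## Interface

Orientations are given as a 3x3 rotation matrix whose columns are the frame's x, y, z axes.
In Python, from cell import * gives the robot as it stands. The module is installed in compiled form; this text tells all that it offers.
- The arm moves only by the tool send_rows, never from a script. Its argument "targets" is a list of rows, each an object of numbers: "x", "y", "z": the shift along the tool's x, y, z each as a share of 8 cm, from -1 to 1; "ax", "ay", "az": the turn, a rotation vector about the tool's x, y, z each as a share of 30 degrees, from -1 to 1; "gripper": the opening, from -1 (shut) to 1 (fully open). A call has 1 to 12 rows; each row is the pose to reach, as a shift and turn from the pose commanded when the call began, along the tool's axes at that moment; what a row does not reach only later rows make up. A row lasts 1/12 s, in which the tool goes at most 41.7 mm and 7.16 degrees, less where a joint would pass 70% of its speed; a pose out of reach is approached as far as the arm can. A call with a number of a shift or a turn outside -1 to 1 is refused whole. A call with a gripper value outside its range is refused whole. The fingers move at their own pace and stop on an object; "grip_force" is the grip in N (left out, the last holds). Time passes only in rows, so rows that repeat a pose let the fingers close. It gives the time, the measured TCP pose, the force, the opening and the grip force at its end, in the units of the state.
- observe(): the state, without advancing time (a new reading comes with each control period).
- read_camera(name): name is "scene" or "top" or "wrist"; returns a dict with "color" (480x640x3 uint8, blue, green, red), "depth" (480x640 float32, m along the optical axis (not along the pixel's ray), 0 where there is no reading), "intrinsics" (3x3 intrinsics, pixels), "origin" and "rotation" of the camera in the world; the wrist camera has in their place "mount" (4x4, takes a point from camera to tool coordinates, whose origin is the TCP and whose axes are the flange's). Camera axes: x right, y up, looking along -z (the intrinsics and any distortion apply to the point x, -y, -z); pixel columns grow to the right and rows downward; lengths in m; the calibration is good to about 2 mm. A picture is of the moment at which its call begins: read the wrist's pose just before it.
- close_job(): hands the job in; it is judged then, once.
The state is a dict: "clock": time; "qpos": joint angles; "joint_vel": joint speeds; "joint_torque": joint torques, N m; "ee_pos": TCP position; "orientation": TCP orientation; "ft_force": force on the tool from outside, world axes, zero at the start; "moment": the same for the moment, N m; "width": opening from 0.0 (shut) to 1.0 (fully open); "finger_force": force on a finger pad.
Only numpy, scipy, OpenCV 4.12 (cv2) and the standard library are available. Lean on these libraries where they do the work, as an engineer would, in place of code of your own. Each camera call takes 0.05 s, during which the arm holds its last target. There are 200 camera calls.

## Task

The small carton of fresh cells (white sides, dark top) lies in a well of the pack case, underneath two of the three belt packs in it. First lay those two packs side by side on the grey mat, then set the carton upright in the empty wide bay of the battery tray, and then put each pack back fully home in the pocket it came from, aerial pointing the same way as before. Leave the third pack and the roll of tape where they are.

Things in the scene. Friction and masses are not known exactly. Their poses are not given: they have to be found in the camera images.
- case: pack case, fixed foam-lined tray 212 x 326 mm, rim at most 53 mm high. Origin on its underside below the middle of the centre pocket. Pocket middles x = 0, y = -106, 0, +106 mm; a pack lies in each along x, aerial to +x, underside 44 mm above the origin, 3 mm play, pocket 8 mm deep with walls leaning outwards, free for fingers at the middle of the pack's long sides; 46 mm between packs.
- pack_clip: belt pack in the case: black box 104 x 60 x 20 mm, 165 g, with a short plug and a thin aerial, 56 mm long, at its +x end (no contact). This one has a bright wire belt clip standing 8 mm over its face. Origin: on the underside, middle of box and aerial together: the box reaches from x = -80 to +24 mm, its middle is x = -28 mm; z up out of the face. Grasp the box across its 60 mm (y).
- pack_plain: belt pack in the case: black box 104 x 60 x 20 mm, 165 g, with a short plug and a thin aerial, 56 mm long, at its +x end (no contact). This one has neither wire clip nor label. Origin: on the underside, middle of box and aerial together: the box reaches from x = -80 to +24 mm, its middle is x = -28 mm; z up out of the face. Grasp the box across its 60 mm (y).
- pack_label: belt pack in the case: black box 104 x 60 x 20 mm, 165 g, with a short plug and a thin aerial, 56 mm long, at its +x end (no contact). This one has no wire clip, but a small pale label on its face. Origin: on the underside, middle of box and aerial together: the box reaches from x = -80 to +24 mm, its middle is x = -28 mm; z up out of the face. Grasp the box across its 60 mm (y).
- carton: small closed carton, sides white, top dark grey, 66 (x) x 98 (y) x 34 mm, 120 g, in one of the case's two wells (middles x = 0, y = -53 and +53 mm, floor 6 mm above the case's origin), seen between the packs over its ends. Origin: middle of its underside. Grasp across the 66 mm at its middle, where a slot 31 mm wide (y) and 136 mm long (x), down to the well's floor, leaves room for the fingers.
- tape_roll: roll of grey tape 58 x 55 x 19 mm lying in the other well; stays there. Origin at the middle of its underside.
- mat: grey ribbed rubber mat, 185 (x) x 175 (y) x 3 mm, fixed, to the left or the right of the case: parking place for the two packs. Origin at the middle of its underside.
- tray: light grey plastic battery tray, fixed, 102 (x) x 177 (y) mm, floor 3 mm thick, walls 12 mm high from the underside, on the other side of the case. A narrow bay at its -y end holds two spent cells; the wide bay, inside 92 (x) x 124 (y) mm with its middle at x = 0, y = +21.5 mm, is empty and is for the carton, lying along y. Origin at the middle of its underside.

How it is judged (in metres and radians):
On the way, in this order (a step that is already met when the one before it is completed fails the run):
1. the two packs that lay over the carton lie flat and released on the mat, the carton not yet moved (((x of pack_clip in the frame of mat between -0.0925 and 0.0925 m and y of pack_clip in the frame of mat between -0.0875 and 0.0875 m and z of pack_clip in the frame of mat between -0.002 and 0.008 m and angle between each of pack_clip, pack_plain's own z axis and vertical below 0.12 rad and linear speed of each of pack_clip, pack_plain below 0.02 m/s and contact force between each of pack_clip, pack_plain and the arm below 0.1 N and contact force between each of pack_clip, pack_plain and the fingers below 0.1 N and x of pack_plain in the frame of mat between -0.0925 and 0.0925 m and y of pack_plain in the frame of mat between -0.0875 and 0.0875 m and z of pack_plain in the frame of mat between -0.002 and 0.008 m) or (x of pack_plain in the frame of mat between -0.0925 and 0.0925 m and y of pack_plain in the frame of mat between -0.0875 and 0.0875 m and z of pack_plain in the frame of mat between -0.002 and 0.008 m and angle between each of pack_plain, pack_label's own z axis and vertical below 0.12 rad and linear speed of each of pack_plain, pack_label below 0.02 m/s and contact force between each of pack_plain, pack_label and the arm below 0.1 N and contact force between each of pack_plain, pack_label and the fingers below 0.1 N and x of pack_label in the frame of mat between -0.0925 and 0.0925 m and y of pack_label in the frame of mat between -0.0875 and 0.0875 m and z of pack_label in the frame of mat between -0.002 and 0.008 m) or (x of pack_clip in the frame of mat between -0.0925 and 0.0925 m and y of pack_clip in the frame of mat between -0.0875 and 0.0875 m and z of pack_clip in the frame of mat between -0.002 and 0.008 m and angle between each of pack_clip, pack_label's own z axis and vertical below 0.12 rad and linear speed of each of pack_clip, pack_label below 0.02 m/s and contact force between each of pack_clip, pack_label and the arm below 0.1 N and contact force between each of pack_clip, pack_label and the fingers below 0.1 N and x of pack_label in the frame of mat between -0.0925 and 0.0925 m and y of pack_label in the frame of mat between -0.0875 and 0.0875 m and z of pack_label in the frame of mat between -0.002 and 0.008 m)) and distance of carton from where it was at the start of the episode below 0.012 m), for 0.2 s.
2. the carton stands upright and released in the wide bay of the tray, the two packs still on the mat (x of carton in the frame of tray between -0.014 and 0.014 m and y of carton in the frame of tray between 0.007 and 0.036 m and z of carton in the frame of tray between 0 and 0.007 m and angle between carton's own z axis and vertical below 0.1 rad and angle between the y axis of carton and the y axis of tray, either way round below 0.26 rad and linear speed of carton below 0.02 m/s and contact force between carton and the arm below 0.1 N and contact force between carton and the fingers below 0.1 N and ((x of pack_clip in the frame of mat between -0.0925 and 0.0925 m and y of pack_clip in the frame of mat between -0.0875 and 0.0875 m and z of pack_clip in the frame of mat between -0.002 and 0.008 m and angle between each of pack_clip, pack_plain's own z axis and vertical below 0.12 rad and linear speed of each of pack_clip, pack_plain below 0.02 m/s and contact force between each of pack_clip, pack_plain and the arm below 0.1 N and contact force between each of pack_clip, pack_plain and the fingers below 0.1 N and x of pack_plain in the frame of mat between -0.0925 and 0.0925 m and y of pack_plain in the frame of mat between -0.0875 and 0.0875 m and z of pack_plain in the frame of mat between -0.002 and 0.008 m) or (x of pack_plain in the frame of mat between -0.0925 and 0.0925 m and y of pack_plain in the frame of mat between -0.0875 and 0.0875 m and z of pack_plain in the frame of mat between -0.002 and 0.008 m and angle between each of pack_plain, pack_label's own z axis and vertical below 0.12 rad and linear speed of each of pack_plain, pack_label below 0.02 m/s and contact force between each of pack_plain, pack_label and the arm below 0.1 N and contact force between each of pack_plain, pack_label and the fingers below 0.1 N and x of pack_label in the frame of mat between -0.0925 and 0.0925 m and y of pack_label in the frame of mat between -0.0875 and 0.0875 m and z of pack_label in the frame of mat between -0.002 and 0.008 m) or (x of pack_clip in the frame of mat between -0.0925 and 0.0925 m and y of pack_clip in the frame of mat between -0.0875 and 0.0875 m and z of pack_clip in the frame of mat between -0.002 and 0.008 m and angle between each of pack_clip, pack_label's own z axis and vertical below 0.12 rad and linear speed of each of pack_clip, pack_label below 0.02 m/s and contact force between each of pack_clip, pack_label and the arm below 0.1 N and contact force between each of pack_clip, pack_label and the fingers below 0.1 N and x of pack_label in the frame of mat between -0.0925 and 0.0925 m and y of pack_label in the frame of mat between -0.0875 and 0.0875 m and z of pack_label in the frame of mat between -0.002 and 0.008 m))), for 0.2 s.
At the end, for the whole second after the job is handed in: Carton upright on the floor of the tray's wide bay (within 14 mm of its middle each way, 15 degrees of its length); all three packs flat in the pockets they started in, within 10 mm of their start, aerial the same way; tape roll within 15 mm of its start; all released and at rest (x of carton in the frame of tray between -0.014 and 0.014 m and y of carton in the frame of tray between 0.007 and 0.036 m and z of carton in the frame of tray between 0 and 0.007 m and angle between carton's own z axis and vertical below 0.1 rad and angle between the y axis of carton and the y axis of tray, either way round below 0.26 rad and linear speed of each of carton, pack_clip, pack_plain, pack_label below 0.02 m/s and contact force between each of carton, pack_clip, pack_plain, pack_label and the arm below 0.1 N and contact force between each of carton, pack_clip, pack_plain, pack_label and the fingers below 0.1 N and distance of each of pack_clip, pack_plain, pack_label from where it was at the start of the episode below 0.01 m and angle between the x axis of each of pack_clip, pack_plain, pack_label and the x axis of case, either way round below 0.12 rad and angle between each of pack_clip, pack_plain, pack_label's own z axis and vertical below 0.08 rad and distance of tape_roll from where it was at the start of the episode below 0.015 m); the robot touches nothing.
It fails at once if the third pack (the one that does not lie over the carton) is lifted out of its pocket ((y of tape_roll in the frame of case above 0 m and y of pack_clip in the frame of case between 0.076 and 0.136 m and x of pack_clip in the frame of case between -0.04 and 0.1 m and z of pack_clip in the frame of case between 0.068 and 0.09 m and distance of pack_clip from where it was at the start of the episode between 0.025 and 0.06 m) or (y of tape_roll in the frame of case below 0 m and y of pack_clip in the frame of case between -0.136 and -0.076 m and x of pack_clip in the frame of case between -0.04 and 0.1 m and z of pack_clip in the frame of case between 0.068 and 0.09 m and distance of pack_clip from where it was at the start of the episode between 0.025 and 0.06 m) or (y of tape_roll in the frame of case above 0 m and y of pack_plain in the frame of case between 0.076 and 0.136 m and x of pack_plain in the frame of case between -0.04 and 0.1 m and z of pack_plain in the frame of case between 0.068 and 0.09 m and distance of pack_plain from where it was at the start of the episode between 0.025 and 0.06 m) or (y of tape_roll in the frame of case below 0 m and y of pack_plain in the frame of case between -0.136 and -0.076 m and x of pack_plain in the frame of case between -0.04 and 0.1 m and z of pack_plain in the frame of case between 0.068 and 0.09 m and distance of pack_plain from where it was at the start of the episode between 0.025 and 0.06 m) or (y of tape_roll in the frame of case above 0 m and y of pack_label in the frame of case between 0.076 and 0.136 m and x of pack_label in the frame of case between -0.04 and 0.1 m and z of pack_label in the frame of case between 0.068 and 0.09 m and distance of pack_label from where it was at the start of the episode between 0.025 and 0.06 m) or (y of tape_roll in the frame of case below 0 m and y of pack_label in the frame of case between -0.136 and -0.076 m and x of pack_label in the frame of case between -0.04 and 0.1 m and z of pack_label in the frame of case between 0.068 and 0.09 m and distance of pack_label from where it was at the start of the episode between 0.025 and 0.06 m)).
It fails at once if the tape roll is taken out of its well (distance of tape_roll from where it was at the start of the episode above 0.03 m).
It also fails if it takes over 125 s, if anything falls off the work surface, if the arm or the gripper's body presses on something with over 40 N, if the wrist force passes 120 N, or if a joint passes its speed limit or range.

## Working session

There is one attempt and no reset: what is moved stays moved. The work goes in short steps, Python scripts to look and compute and a tool call to move; the robot and the scene stay as the last step left them, time stands still between calls to the robot, and variables do not carry over. Pictures are saved under pics/ and viewed, at most 14 in all, crops included, and the job is handed in when it is done.

Besides the shell and the picture viewer there is one more tool, called after "Emit:" as name(argument=value, ...), one argument or row to a line, values as JSON. send_rows: Moves the arm, as the interface text tells. Its arguments: {"type":"object","properties":{"targets":{"type":"array"},"grip_force":{"type":"number"}},"required":["targets"]}

```bash
mkdir -p pics; cat > h.py <<'E'
from cell import *
import numpy as np, cv2
np.set_printoptions(precision=4,suppress=True)
def look(name,save=None):
    s=observe(); r=read_camera(name)
    if name=="wrist":
        T=np.eye(4);T[:3,:3]=np.array(s["orientation"]);T[:3,3]=s["ee_pos"]
        M=T@np.array(r["mount"]); r["origin"]=M[:3,3]; r["rotation"]=M[:3,:3]
    np.savez(f"{name}.npz",color=r["color"],depth=r["depth"],K=r["intrinsics"],o=r["origin"],R=r["rotation"])
    if save: cv2.imwrite(f"pics/{save}.png",r["color"])
    return r
def cloud(name):
    f=np.load(f"{name}.npz");K=f["K"];d=f["depth"]
    v,u=np.mgrid[:480,:640]
    P=np.stack([(u-K[0,2])/K[0,0]*d,-(v-K[1,2])/K[1,1]*d,-d],-1)
    return P@f["R"].T+f["o"],f["color"],d
E
python3 - <<'E'
from h import *
s=observe()
for k in s: print(k,np.array(s[k]))
for n in ("top","scene"):
    r=look(n,n+"1"); print({k:(np.array(v) if k not in("color","depth") else 0) for k,v in r.items()})
E
```

```text
clock 0.0
qpos [73.9766 18.4385 -4.0157 83.1758  1.295  78.5402 -3.259 ]
joint_vel [-0.0794  0.0284  0.0849 -0.0671  0.0446  0.0051  0.054 ]
joint_torque [  0.001  -49.3573  -0.3818 -31.4331   0.0129   0.0113   0.    ]
ee_pos [ 0.188  -0.6217  0.2302]
orientation [[ 0.9571  0.2896 -0.0006]
 [ 0.2896 -0.9571  0.0018]
 [-0.0001 -0.0019 -1.    ]]
ft_force [ 0.1683 -0.5615  0.7452]
moment [-0.0217  0.0308  0.0401]
finger_force 0.0
width 0.9987610977813967
{'color': 0, 'depth': 0, 'intrinsics': array([[555.1643,   0.    , 311.8145],
       [  0.    , 555.1643, 234.9553],
       [  0.    ,   0.    ,   1.    ]]), 'origin': array([0.4069, 0.0161, 1.2972]), 'rotation': array([[-0.0053,  0.9967, -0.0816],
       [-1.    , -0.0051,  0.0024],
       [ 0.002 ,  0.0816,  0.9967]])}
{'color': 0, 'depth': 0, 'intrinsics': array([[586.4061,   0.    , 322.558 ],
       [  0.    , 586.4061, 230.717 ],
       [  0.    ,   0.    ,   1.    ]]), 'origin': array([-0.1928,  0.0919,  1.2506]), 'rotation': array([[-0.07  ,  0.8558, -0.5125],
       [-0.9975, -0.0545,  0.0452],
       [ 0.0108,  0.5144,  0.8575]])}
```

View pics/top1.png

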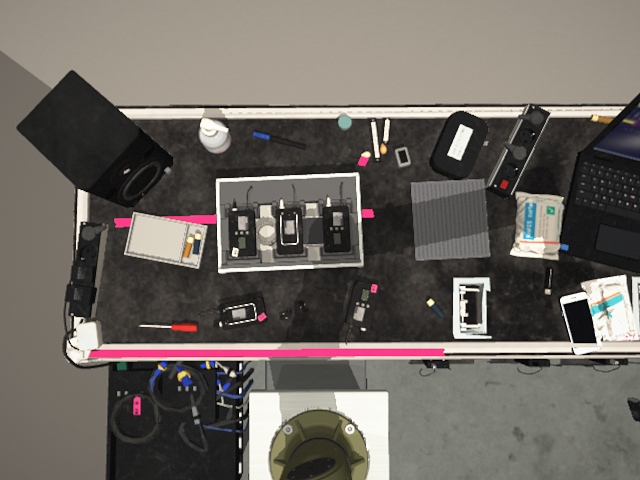

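```bash
python3 - <<'E'
from h import *
P,c,d=cloud("top"); np.save("P.npy",P)
z=P[...,2]; z[d==0]=0
for v in range(20,260,14): print(v,(z[v,60:600:18]*1000).astype(int))
print(P[20,300],P[240,60],P[240,580])
E
```

```text
20 [402 396 397 398 398 397 397 396 397 396 393 394 398 395 396 394 395 394
 396 396 393 394 393 391 392 392 393 391 392 392]
34 [343 348 347 345 343 346 342 342 340 344 342 342 340 343 340 339 343 341
 341 341 339 339 339 339 341 339 341 335 338 340]
48 [287 283 286 284 280 285 286 282 284 281 284 282 280 282 284 287 280 283
 279 281 279 280 278 280 282 278 282 279 277 275]
62 [218 218 220 221 218 216 217 217 217 218 218 218 214 216 214 217 214 214
 212 212 210 213 209 214 210 209 207 208 209 208]
76 [142 270 140 143 143 138 138 140 142 140 137 135 141 137 134 135 138 137
 133 135 138 137 133 131 131 133 130 130 127 131]
90 [270 271 268  56  53  56  52  49  51  52  52  46  51  49  47  49  46  49
  48  45  44  43  40  46  48  42  44  37  41  41]
104 [270 266 265 -47 -49 -50 -51  -4   0   1  -3  -4  -2  -2  -4  -5  -2   2
  -6  -5  -3  -3   2   0   0  -3  37   1   0  -2]
118 [264 269 270 267   0   0  -4  -1 143  -3   0  -8  -3   0   0  -1  23   2
   8  -3   0   0  51  49  -2   1  41  37  -2   0]
132 [268 269 266 270 266  -1   0  -3 111  80  -1   9  -2  -2   0  -4   3   0
  10   0  -1 
[... 401 characters left out ...]
 -3   1  -6  22]
188 [ 11 268 241 180 111   4   2  -3   0  45  39  43  44  42  45  42  46   0
   2  -3   0   2   3   4  30  41   2   2   0  20]
202 [10  2 -1 92 33  0 -1  0  0 39 46 41 48 54 12 40 55 -4  0 -1  3  0  8  2
  0  2 24 17 -2 28]
216 [ 2 -1 -3 -3 13 10  1  0 -2 44 71 38 65 66 36 64 61 -1  0 -5  6  5  2  2
 -6 -5 29 20 10 24]
230 [ 2  0 41 -4  1  5  5 13 11 41 58 20 67 68 45 63 62  0  0 -2  5  0  0  0
  0 -6 25 25 18 16]
244 [ 0 47 36 -1  6  2 -2 12  5 37 62  6 61 62 36 63 67  3 -5  0  5  3  4  4
  0  2 29 29 22 22]
258 [ 0 44 42 -7 -2 10  4  2 -2 44 47 49  0 47  2 49 52  0  1  1  3 -1  0  0
  2  0  0  0 -1  5]
[0.8436 0.0319 0.3958] [0.5035 0.5985 0.0086] [ 0.4964 -0.605   0.0222]
```

The top view shows the case at about (289,222), the tray at (166,240) and the mat at (450,220). The clip pack is in the middle pocket. I'll enlarge the case.

```bash
python3 - <<'E'
from h import *
c=cv2.imread("pics/top1.png")
cv2.imwrite("pics/a.png",cv2.resize(c[165:280,205:375],None,fx=4.7,fy=4.7,interpolation=cv2.INTER_CUBIC))
a=cv2.resize(c[200:275,115:215],None,fx=4,fy=4,interpolation=cv2.INTER_CUBIC);b=cv2.resize(c[170:270,402:500],None,fx=4,fy=4,interpolation=cv2.INTER_CUBIC)
o=np.zeros((400,800,3),np.uint8);o[:300,:400]=a;o[:,400:792]=b
cv2.imwrite("pics/b.png",o)
E
```

```text
(no output)
```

View pics/a.png

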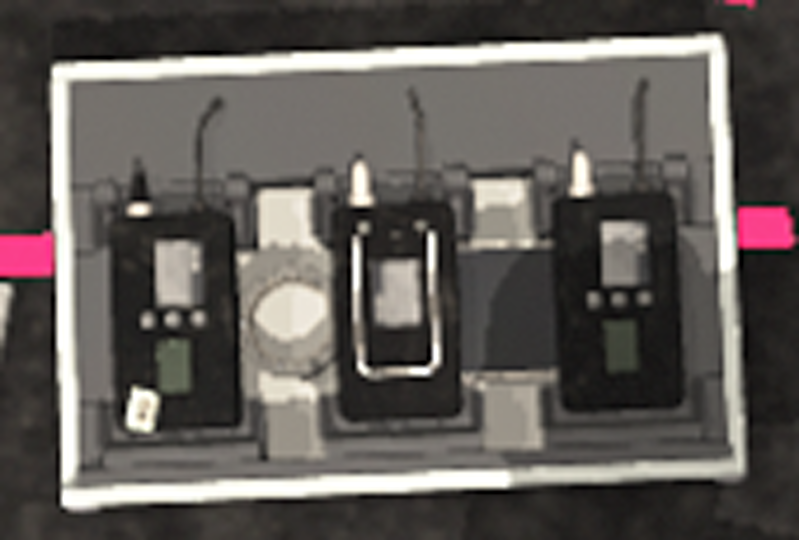

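View pics/b.png

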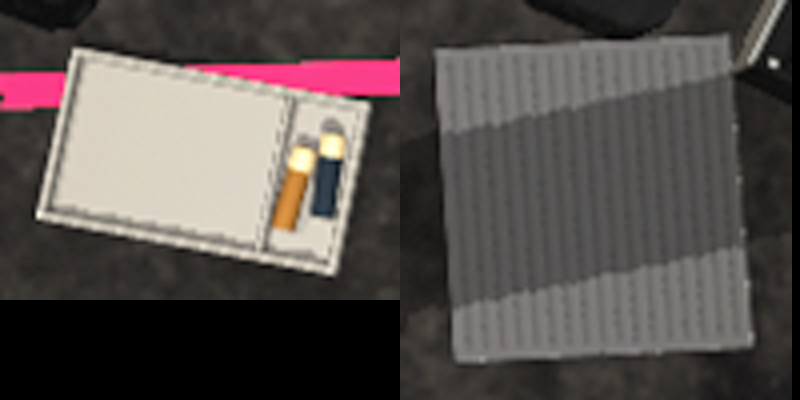

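The carton is in the −y well, under the clip pack (middle) and the plain pack (right). The tape roll and the label pack are at +y, on the left. Next I convert the corner pixels to world positions.

```bash
cat >> h.py <<'E'
def px2w(name,uv,z):
    f=np.load(f"{name}.npz");K=f["K"];uv=np.atleast_2d(uv).astype(float)
    r=np.c_[(uv[:,0]-K[0,2])/K[0,0],-(uv[:,1]-K[1,2])/K[1,1],-np.ones(len(uv))]@f["R"].T
    return f["o"]+r*((np.array(z)-f["o"][2])/r[:,2])[:,None]
def rect(C,ref=None):
    "corners order: any ring; returns centre, sides, edge angles"
    e=np.roll(C,-1,0)-C
    return C.mean(0),np.linalg.norm(e[:,:2],axis=1),np.degrees(np.arctan2(e[:,1],e[:,0]))
E
python3 - <<'E'
from h import *
def a(p,o,s): return np.array(p)/s+np.array(o)-0.5
A=lambda p:a(p,(205,165),4.7)
for n,p,z in [("case",[(52,65),(722,37),(745,478),(65,508)],.05),("clip",[(330,205),(460,200),(465,418),(340,420)],.064),
 ("plain",[(553,195),(683,192),(685,410),(560,412)],.064),("label",[(108,212),(235,208),(245,428),(115,432)],.064)]:
    print(n,*rect(px2w("top",A(p),z)))
print("tray",*rect(px2w("top",a([(75,47),(370,101),(335,275),(37,216)],(115,200),4),.012)))
print("mat",*rect(px2w("top",a([(36,50),(328,36),(353,346),(57,361)],(402,170),4),.003)))
E
```

```text
case [0.5384 0.0649 0.05  ] [0.3244 0.2134 0.3247 0.2139] [ -87.8567 -177.7418   92.2231    2.1683]
clip [0.5179 0.0632 0.064 ] [0.0619 0.1039 0.0591 0.1025] [ -88.067  -178.9179   90.6213    2.6534]
plain [ 0.5214 -0.042   0.064 ] [0.0619 0.1039 0.0591 0.1035] [-88.954  179.9002  90.6217   1.4452]
label [0.5141 0.1689 0.064 ] [0.0604 0.1049 0.0614 0.1048] [ -88.4687 -177.2368   91.4673    2.2164]
tray [0.5035 0.3524 0.012 ] [0.1751 0.1027 0.1763 0.1004] [-100.6878  169.234    78.5504  -11.4428]
mat [ 0.5491 -0.3111  0.003 ] [0.1727 0.1832 0.1731 0.1835] [ -87.5082 -177.1812   92.5995    2.6919]
```

```bash
cat >> h.py <<'E'
def go(x,y,z,yaw=None):
    "shift still needed in tool axes as shares of 8 cm, turn as share of 30 deg"
    s=observe();R=np.array(s["orientation"]);p=np.array(s["ee_pos"])
    d=R.T@(np.array([x,y,z])-p)/.08; cy=np.degrees(np.arctan2(R[1,0],R[0,0]))
    print("pos",p,"yaw %.2f"%cy,"tilt",R[:2,2],"F",np.array(s["ft_force"]),"w %.3f ff %.1f t %.2f"%(s["width"],s["finger_force"],s["clock"]))
    print("shares",d,"az",None if yaw is None else (cy-yaw)/30)
E
python3 - <<'E'
from h import *
def a(p,o,s): return np.array(p)/s+np.array(o)-0.5
A=lambda p:a(p,(205,165),4.7)
print("cartontop",px2w("top",A([(510,250),(510,372)]),.04))
print("slot",px2w("top",A([(289,185),(289,460),(505,178),(512,450)]),.006))
E
```

```text
cartontop [[0.5492 0.0101 0.04  ]
 [0.4899 0.0104 0.04  ]]
slot [[0.5862 0.12   0.006 ]
 [0.4492 0.1198 0.006 ]
 [0.5892 0.0122 0.006 ]
 [0.4535 0.0095 0.006 ]]
```

Emit:
send_rows(
  targets=[
    {"az": 0.24,"gripper": 1},
    {"az": 0.49,"gripper": 1},
    {"az": 0.49,"gripper": 1},
    {"az": 0.49,"gripper": 1},
  ],
)

```text
validation failed for argument at $.ta...
```

```bash
python3 -c "
from h import *
go(.5214,-.042,.2,2.1)"
```

```text
pos [ 0.188  -0.6217  0.2303] yaw 16.84 tilt [-0.0006  0.0016] F [ 0.7923 -0.5547 -0.2506] w 0.999 ff 0.0 t 0.10
shares [ 6.0872 -5.7282  0.3883] az 0.49118205841216167
```

Emit:
send_rows(
  targets=[
    {"x": 0,"y": 0,"z": 0,"ax": 0,"ay": 0,"az": 0.24,"gripper": 1},
    {"x": 0,"y": 0,"z": 0,"ax": 0,"ay": 0,"az": 0.49,"gripper": 1},
    {"x": 0,"y": 0,"z": 0,"ax": 0,"ay": 0,"az": 0.49,"gripper": 1},
    {"x": 0,"y": 0,"z": 0,"ax": 0,"ay": 0,"az": 0.49,"gripper": 1},
  ],
)

```text
clock: 0.43
ee_pos: [0.1882, -0.6219, 0.2309]
orientation: [[0.999, 0.04, -0.0], [0.04, -0.999, 0.001], [-0.0, -0.001, -1.0]]
ft_force: [-0.4, 0.1, -0.3]
width: 1.002
finger_force: 0.0
```

```bash
python3 -c "
from h import *
go(.5214,-.042,.2,2.1)"
```

```text
pos [ 0.1882 -0.6219  0.2309] yaw 2.31 tilt [-0.0004  0.0007] F [-0.3919  0.0705 -0.266 ] w 1.002 ff 0.0 t 0.43
shares [ 4.4539 -7.0752  0.3891] az 0.006982205537302643
```

Emit:
send_rows(
  targets=[
    {"x": 0.2,"y": -0.33,"z": 0,"ax": 0,"ay": 0,"az": 0,"gripper": 1},
    {"x": 0.42,"y": -0.67,"z": 0,"ax": 0,"ay": 0,"az": 0,"gripper": 1},
    {"x": 0.63,"y": -1,"z": 0,"ax": 0,"ay": 0,"az": 0,"gripper": 1},
  ],
)

```text
clock: 0.68
ee_pos: [0.2358, -0.5393, 0.2308]
orientation: [[0.999, 0.039, -0.0], [0.039, -0.999, 0.001], [-0.0, -0.001, -1.0]]
ft_force: [1.3, -0.5, 0.7]
width: 0.998
finger_force: 0.0
```

Emit:
send_rows(
  targets=[
    {"x": 0.2,"y": -0.33,"z": 0,"ax": 0,"ay": 0,"az": 0,"gripper": 1},
    {"x": 0.42,"y": -0.67,"z": 0,"ax": 0,"ay": 0,"az": 0,"gripper": 1},
    {"x": 0.63,"y": -1,"z": 0,"ax": 0,"ay": 0,"az": 0,"gripper": 1},
  ],
)

```text
clock: 0.93
ee_pos: [0.2836, -0.4569, 0.2313]
orientation: [[0.999, 0.041, -0.0], [0.041, -0.999, -0.0], [-0.0, 0.0, -1.0]]
ft_force: [0.7, 0.9, 0.3]
width: 1.002
finger_force: 0.0
```

Emit:
send_rows(
  targets=[
    {"x": 0.2,"y": -0.33,"z": 0,"ax": 0,"ay": 0,"az": 0,"gripper": 1},
    {"x": 0.42,"y": -0.67,"z": 0,"ax": 0,"ay": 0,"az": 0,"gripper": 1},
    {"x": 0.63,"y": -1,"z": 0,"ax": 0,"ay": 0,"az": 0,"gripper": 1},
  ],
)

```text
clock: 1.18
ee_pos: [0.331, -0.3751, 0.2313]
orientation: [[0.999, 0.041, -0.0], [0.041, -0.999, -0.0], [-0.0, 0.0, -1.0]]
ft_force: [0.6, -0.3, 0.1]
width: 1.001
finger_force: 0.0
```

Emit:
send_rows(
  targets=[
    {"x": 0.2,"y": -0.33,"z": 0,"ax": 0,"ay": 0,"az": 0,"gripper": 1},
    {"x": 0.42,"y": -0.67,"z": 0,"ax": 0,"ay": 0,"az": 0,"gripper": 1},
    {"x": 0.63,"y": -1,"z": 0,"ax": 0,"ay": 0,"az": 0,"gripper": 1},
  ],
)

```text
clock: 1.43
ee_pos: [0.3783, -0.2933, 0.2314]
orientation: [[0.999, 0.041, 0.0], [0.041, -0.999, -0.001], [-0.0, 0.001, -1.0]]
ft_force: [0.1, 0.6, -0.3]
width: 1.002
finger_force: 0.0
```

Emit:
send_rows(
  targets=[
    {"x": 0.2,"y": -0.33,"z": 0,"ax": 0,"ay": 0,"az": 0,"gripper": 1},
    {"x": 0.42,"y": -0.67,"z": 0,"ax": 0,"ay": 0,"az": 0,"gripper": 1},
    {"x": 0.63,"y": -1,"z": 0,"ax": 0,"ay": 0,"az": 0,"gripper": 1},
  ],
)

```text
clock: 1.68
ee_pos: [0.4257, -0.2115, 0.2314]
orientation: [[0.999, 0.041, 0.0], [0.041, -0.999, -0.001], [0.0, 0.001, -1.0]]
ft_force: [0.5, 0.0, -0.0]
width: 1.0
finger_force: 0.0
```

Emit:
send_rows(
  targets=[
    {"x": 0.2,"y": -0.33,"z": 0,"ax": 0,"ay": 0,"az": 0,"gripper": 1},
    {"x": 0.42,"y": -0.67,"z": 0,"ax": 0,"ay": 0,"az": 0,"gripper": 1},
    {"x": 0.63,"y": -1,"z": 0,"ax": 0,"ay": 0,"az": 0,"gripper": 1},
  ],
)

```text
clock: 1.93
ee_pos: [0.473, -0.1296, 0.2314]
orientation: [[0.999, 0.041, 0.0], [0.041, -0.999, -0.001], [0.0, 0.001, -1.0]]
ft_force: [-0.0, -0.8, -0.3]
width: 0.998
finger_force: 0.0
```

Emit:
send_rows(
  targets=[
    {"x": 0.2,"y": -0.33,"z": 0,"ax": 0,"ay": 0,"az": 0,"gripper": 1},
    {"x": 0.42,"y": -0.67,"z": 0,"ax": 0,"ay": 0,"az": 0,"gripper": 1},
    {"x": 0.63,"y": -1,"z": 0,"ax": 0,"ay": 0,"az": 0,"gripper": 1},
    {"x": 0.63,"y": -1,"z": 0,"ax": 0,"ay": 0,"az": 0,"gripper": 1},
    {"x": 0.63,"y": -1,"z": 0,"ax": 0,"ay": 0,"az": 0,"gripper": 1},
  ],
)

```text
clock: 2.35
ee_pos: [0.5203, -0.0472, 0.2312]
orientation: [[0.999, 0.045, -0.0], [0.045, -0.999, 0.001], [-0.0, -0.001, -1.0]]
ft_force: [-1.5, -0.6, -0.8]
width: 0.997
finger_force: 0.0
```

```bash
python3 -c "
from h import *
go(.5214,-.042,.15,2.1)
look('wrist','w1')
P,c,d=cloud('wrist'); print(P[240,320],P[100,320])"
```

```text
pos [ 0.5203 -0.0472  0.2312] yaw 2.56 tilt [-0.0002  0.0006] F [-1.5124 -0.6017 -0.8183] w 0.997 ff 0.0 t 2.35
shares [ 0.0168 -0.0632  1.0149] az 0.015330641780672243
[ 0.4977 -0.0442  0.064 ] [ 0.6057 -0.0394  0.0439]
```

View pics/w1.png

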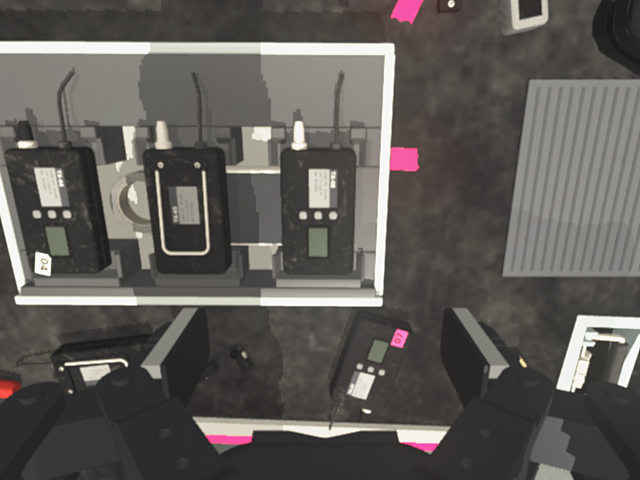

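The wrist view shows the plain pack's face at about (281–354, 150–274) and the clip pack's at (144–228, 149–273). The carton's dark top lies between them, rows 174–243.

```bash
python3 - <<'E'
from h import *
c=cv2.imread("pics/w1.png")
cv2.imwrite("pics/w1b.png",cv2.resize(c[130:300,130:370],None,fx=3.3,fy=3.3,interpolation=cv2.INTER_CUBIC))
P,c,d=cloud("wrist"); z=P[...,2]
print((z[210,140:360:8]*1000).astype(int)); print((z[140:290:6,320]*1000).astype(int)); print((z[140:290:6,190]*1000).astype(int))
E
```

```text
[ 5  3 62 64 62 63 63 62 62 63 61 44 40 40 39 40 39 41 63 62 63 62 63 63
 64 63 61 42]
[43 42 61 62 62 63 64 64 62 63 64 64 63 63 63 63 62 64 63 63 63 63 63 49
 51]
[42 42 62 64 66 65 63 64 63 63 63 62 62 62 64 64 63 62 63 70 62 63 64 50
 51]
```

View pics/w1b.png

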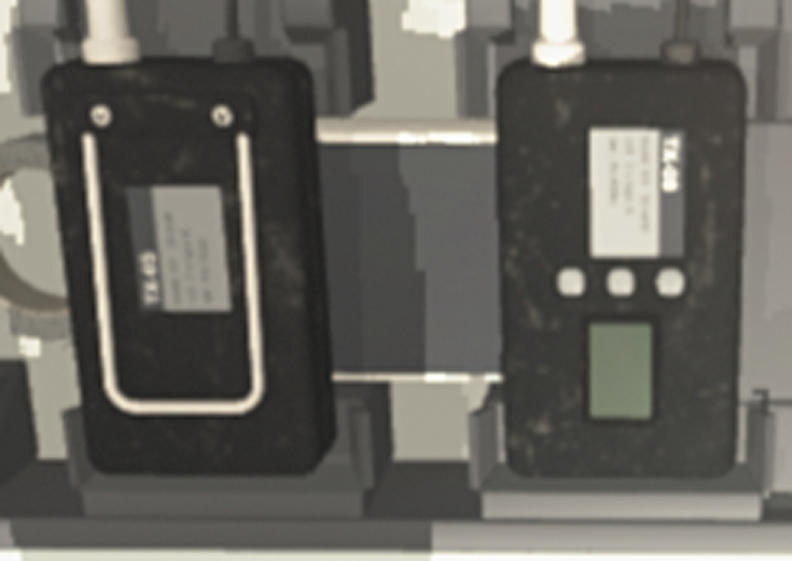

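```bash
python3 - <<'E'
from h import *
f=np.load("wrist.npz"); print(f["o"],f["R"][:,2])
def a(p): return np.array(p)/3.3+130-0.5
print("plain",*rect(px2w("wrist",a([(500,62),(745,62),(738,476),(508,476)]),.0635)))
print("carton",px2w("wrist",a([(410,142),(410,375)]),.04), px2w("wrist",a([(410,120),(410,380)]),.04))
print("cliptopL,botL,botR",px2w("wrist",a([(45,62),(92,472),(310,472)]),.0635))
E
```

```text
[ 0.5938 -0.0439  0.3723] [0.2928 0.0119 0.9561]
plain [ 0.5192 -0.0419  0.0635] [0.0564 0.1024 0.0582 0.1024] [ -87.4155 -177.115    92.6094    1.8739]
carton [[0.5464 0.0133 0.04  ]
 [0.4847 0.0137 0.04  ]] [[0.5519 0.0133 0.04  ]
 [0.4833 0.0137 0.04  ]]
cliptopL,botL,botR [[0.5643 0.0931 0.0635]
 [0.463  0.0902 0.0635]
 [0.4655 0.0351 0.0635]]
```

Emit:
send_rows(
  targets=[
    {"x": 0,"y": -0.06,"z": 0.3,"ax": 0,"ay": 0,"az": 0.01,"gripper": 1},
    {"x": 0,"y": -0.06,"z": 0.65,"ax": 0,"ay": 0,"az": 0.01,"gripper": 1},
    {"x": 0,"y": -0.06,"z": 1,"ax": 0,"ay": 0,"az": 0.01,"gripper": 1},
  ],
)

```text
clock: 2.65
ee_pos: [0.5197, -0.0465, 0.151]
orientation: [[1.0, 0.031, 0.002], [0.031, -1.0, -0.002], [0.002, 0.002, -1.0]]
ft_force: [0.2, -0.1, -0.2]
width: 1.0
finger_force: 0.0
```

Emit:
send_rows(
  targets=[
    {"x": 0,"y": 0,"z": 0.25,"ax": 0,"ay": 0,"az": 0,"gripper": 1},
    {"x": 0,"y": 0,"z": 0.5,"ax": 0,"ay": 0,"az": 0,"gripper": 1},
    {"x": 0,"y": 0,"z": 0.5,"ax": 0,"ay": 0,"az": 0,"gripper": 1},
  ],
)

```text
clock: 2.9
ee_pos: [0.516, -0.0465, 0.1073]
orientation: [[0.999, 0.031, -0.008], [0.031, -1.0, 0.0], [-0.008, -0.001, -1.0]]
ft_force: [-0.9, -1.0, 0.5]
width: 0.999
finger_force: 0.0
```

```bash
python3 -c "
from h import *
go(.5203,-.042,.039,2.2)"
```

```text
pos [ 0.516  -0.0465  0.1073] yaw 1.76 tilt [-0.0077  0.0004] F [-0.926  -1.0148  0.495 ] w 0.999 ff 0.0 t 2.90
shares [ 0.0614 -0.0541  0.8535] az -0.014705486476542847
```

Emit:
send_rows(
  targets=[
    {"x": 0.05,"y": -0.05,"z": 0,"ax": 0,"ay": 0,"az": 0,"gripper": 1},
    {"x": 0.05,"y": -0.05,"z": 0,"ax": 0,"ay": 0,"az": 0,"gripper": 1},
    {"x": 0.05,"y": -0.05,"z": 0,"ax": 0,"ay": 0,"az": 0,"gripper": 1},
    {"x": 0.05,"y": -0.05,"z": 0,"ax": 0,"ay": 0,"az": 0,"gripper": 1},
  ],
)

```text
clock: 3.23
ee_pos: [0.5247, -0.0407, 0.1128]
orientation: [[0.999, 0.032, 0.002], [0.032, -0.999, -0.001], [0.002, 0.001, -1.0]]
ft_force: [0.0, -0.3, -0.0]
width: 1.001
finger_force: 0.0
```

```bash
python3 -c "
from h import *
go(.5203,-.042,.039,2.2); print(observe()['qpos'])"
```

```text
pos [ 0.5247 -0.0407  0.1128] yaw 1.84 tilt [ 0.0025 -0.0008] F [ 0.0359 -0.2768 -0.0489] w 1.001 ff 0.0 t 3.23
shares [-0.0572  0.0135  0.9223] az -0.011959602366878815
[ 33.9864  11.4566 -35.5492 107.9722   7.5184  62.7256 -92.6226]
```

Emit:
send_rows(
  targets=[
    {"x": -0.055,"y": 0.01,"z": 0,"ax": 0,"ay": 0,"az": -0.01,"gripper": 1},
    {"x": -0.055,"y": 0.01,"z": 0.2,"ax": 0,"ay": 0,"az": -0.01,"gripper": 1},
    {"x": -0.055,"y": 0.01,"z": 0.4,"ax": 0,"ay": 0,"az": -0.01,"gripper": 1},
    {"x": -0.055,"y": 0.01,"z": 0.4,"ax": 0,"ay": 0,"az": -0.01,"gripper": 1},
    {"x": -0.055,"y": 0.01,"z": 0.4,"ax": 0,"ay": 0,"az": -0.01,"gripper": 1},
    {"x": -0.055,"y": 0.01,"z": 0.4,"ax": 0,"ay": 0,"az": -0.01,"gripper": 1},
  ],
)

```text
clock: 3.73
ee_pos: [0.5197, -0.0415, 0.0802]
orientation: [[0.999, 0.037, 0.001], [0.037, -0.999, -0.0], [0.001, 0.0, -1.0]]
ft_force: [0.2, 0.6, 0.7]
width: 1.002
finger_force: 0.0
```

```bash
python3 -c "
from h import *
go(.5203,-.042,.039,2.2); print(observe()['qpos'])"
```

```text
pos [ 0.5197 -0.0415  0.0802] yaw 2.14 tilt [ 0.001  -0.0003] F [0.1863 0.6019 0.693 ] w 1.002 ff 0.0 t 3.73
shares [0.0072 0.0059 0.5152] az -0.0019869475153962758
[ 33.6379  13.2621 -35.2398 110.2804   8.8988  59.0711 -93.3282]
```

Aligned. I'll descend the rest of the way slowly and close.

Emit:
send_rows(
  targets=[
    {"x": 0,"y": 0,"z": 0.13,"ax": 0,"ay": 0,"az": 0,"gripper": 1},
    {"x": 0,"y": 0,"z": 0.26,"ax": 0,"ay": 0,"az": 0,"gripper": 1},
    {"x": 0,"y": 0,"z": 0.39,"ax": 0,"ay": 0,"az": 0,"gripper": 1},
    {"x": 0,"y": 0,"z": 0.51,"ax": 0,"ay": 0,"az": 0,"gripper": 1},
    {"x": 0,"y": 0,"z": 0.51,"ax": 0,"ay": 0,"az": 0,"gripper": 1},
    {"x": 0,"y": 0,"z": 0.51,"ax": 0,"ay": 0,"az": 0,"gripper": 1},
  ],
)

```text
clock: 4.23
ee_pos: [0.5184, -0.0412, 0.0374]
orientation: [[0.999, 0.038, -0.002], [0.038, -0.999, 0.001], [-0.002, -0.001, -1.0]]
ft_force: [0.3, -0.3, 0.0]
width: 0.999
finger_force: 0.0
```

Emit:
send_rows(
  grip_force=40,
  targets=[
    {"x": 0,"y": 0,"z": 0,"ax": 0,"ay": 0,"az": 0,"gripper": -0.2},
    {"x": 0,"y": 0,"z": 0,"ax": 0,"ay": 0,"az": 0,"gripper": -0.2},
    {"x": 0,"y": 0,"z": 0,"ax": 0,"ay": 0,"az": 0,"gripper": -0.2},
    {"x": 0,"y": 0,"z": 0,"ax": 0,"ay": 0,"az": 0,"gripper": -0.2},
    {"x": 0,"y": 0,"z": 0,"ax": 0,"ay": 0,"az": 0,"gripper": -0.2},
    {"x": 0,"y": 0,"z": 0,"ax": 0,"ay": 0,"az": 0,"gripper": -0.2},
    {"x": 0,"y": 0,"z": 0,"ax": 0,"ay": 0,"az": 0,"gripper": -0.2},
    {"x": 0,"y": 0,"z": 0,"ax": 0,"ay": 0,"az": 0,"gripper": -0.2},
  ],
)

```text
clock: 4.9
ee_pos: [0.52, -0.0417, 0.0392]
orientation: [[0.999, 0.037, 0.002], [0.037, -0.999, -0.001], [0.002, 0.001, -1.0]]
ft_force: [0.6, -1.5, 6.1]
width: 0.692
finger_force: 47.9
```

```bash
python3 -c "
from h import *
go(.5203,-.042,.039,2.2)"
```

```text
pos [ 0.52   -0.0417  0.0392] yaw 2.13 tilt [ 0.0016 -0.0007] F [ 0.579  -1.4519  6.0913] w 0.692 ff 47.9 t 4.90
shares [0.003  0.0041 0.0029] az -0.0021683889101617856
```

Emit:
send_rows(
  targets=[
    {"x": 0,"y": 0,"z": -0.15,"ax": 0,"ay": 0,"az": 0,"gripper": -0.2},
    {"x": 0,"y": 0,"z": -0.4,"ax": 0,"ay": 0,"az": 0,"gripper": -0.2},
    {"x": 0,"y": 0,"z": -0.7,"ax": 0,"ay": 0,"az": 0,"gripper": -0.2},
    {"x": 0,"y": 0,"z": -1,"ax": 0,"ay": 0,"az": 0,"gripper": -0.2},
    {"x": 0,"y": 0,"z": -1,"ax": 0,"ay": 0,"az": 0,"gripper": -0.2},
    {"x": 0,"y": 0,"z": -1,"ax": 0,"ay": 0,"az": 0,"gripper": -0.2},
  ],
)

```text
clock: 5.4
ee_pos: [0.5196, -0.0414, 0.1195]
orientation: [[0.999, 0.037, 0.002], [0.037, -0.999, -0.001], [0.002, 0.001, -1.0]]
ft_force: [0.6, -0.7, -2.3]
width: 0.694
finger_force: 44.1
```

```bash
python3 -c "
from h import *
go(.521,-.3584,.08,2.1)"
```

```text
pos [ 0.5196 -0.0414  0.1195] yaw 2.13 tilt [ 0.0017 -0.0006] F [ 0.6017 -0.7433 -2.2769] w 0.694 ff 44.1 t 5.40
shares [-0.1308  3.9602  0.4965] az 0.0009939931401607243
```

Emit:
send_rows(
  targets=[
    {"x": 0,"y": 0.2,"z": 0,"ax": 0,"ay": 0,"az": 0,"gripper": -0.2},
    {"x": -0.02,"y": 0.45,"z": 0,"ax": 0,"ay": 0,"az": 0,"gripper": -0.2},
    {"x": -0.03,"y": 0.72,"z": 0,"ax": 0,"ay": 0,"az": 0,"gripper": -0.2},
    {"x": -0.033,"y": 0.99,"z": 0,"ax": 0,"ay": 0,"az": 0,"gripper": -0.2},
  ],
)

```text
clock: 5.73
ee_pos: [0.5177, -0.1209, 0.1166]
orientation: [[0.999, 0.038, -0.004], [0.038, -0.999, 0.001], [-0.004, -0.001, -1.0]]
ft_force: [-0.1, -0.6, -2.0]
width: 0.691
finger_force: 44.0
```

Emit:
send_rows(
  targets=[
    {"x": 0,"y": 0.25,"z": 0,"ax": 0,"ay": 0,"az": 0,"gripper": -0.2},
    {"x": -0.02,"y": 0.5,"z": 0,"ax": 0,"ay": 0,"az": 0,"gripper": -0.2},
    {"x": -0.03,"y": 0.75,"z": 0,"ax": 0,"ay": 0,"az": 0,"gripper": -0.2},
    {"x": -0.033,"y": 0.99,"z": 0,"ax": 0,"ay": 0,"az": 0,"gripper": -0.2},
  ],
)

```text
clock: 6.07
ee_pos: [0.518, -0.2005, 0.1163]
orientation: [[0.999, 0.037, -0.004], [0.037, -0.999, 0.002], [-0.004, -0.002, -1.0]]
ft_force: [0.6, -0.0, -1.9]
width: 0.696
finger_force: 44.0
```

Emit:
send_rows(
  targets=[
    {"x": 0,"y": 0.25,"z": 0,"ax": 0,"ay": 0,"az": 0,"gripper": -0.2},
    {"x": -0.02,"y": 0.5,"z": 0,"ax": 0,"ay": 0,"az": 0,"gripper": -0.2},
    {"x": -0.03,"y": 0.75,"z": 0,"ax": 0,"ay": 0,"az": 0,"gripper": -0.2},
    {"x": -0.033,"y": 0.99,"z": 0,"ax": 0,"ay": 0,"az": 0,"gripper": -0.2},
  ],
)

```text
clock: 6.4
ee_pos: [0.5183, -0.2795, 0.1161]
orientation: [[0.999, 0.037, -0.004], [0.037, -0.999, 0.002], [-0.004, -0.002, -1.0]]
ft_force: [0.1, -0.2, -2.5]
width: 0.698
finger_force: 44.0
```

Emit:
send_rows(
  targets=[
    {"x": 0,"y": 0.25,"z": 0,"ax": 0,"ay": 0,"az": 0,"gripper": -0.2},
    {"x": -0.02,"y": 0.5,"z": 0,"ax": 0,"ay": 0,"az": 0,"gripper": -0.2},
    {"x": -0.03,"y": 0.75,"z": 0,"ax": 0,"ay": 0,"az": 0,"gripper": -0.2},
    {"x": -0.033,"y": 0.99,"z": 0,"ax": 0,"ay": 0,"az": 0,"gripper": -0.2},
    {"x": -0.033,"y": 0.99,"z": 0.25,"ax": 0,"ay": 0,"az": 0,"gripper": -0.2},
    {"x": -0.033,"y": 0.99,"z": 0.5,"ax": 0,"ay": 0,"az": 0,"gripper": -0.2},
    {"x": -0.033,"y": 0.99,"z": 0.75,"ax": 0,"ay": 0,"az": 0,"gripper": -0.2},
    {"x": -0.033,"y": 0.99,"z": 0.9,"ax": 0,"ay": 0,"az": 0,"gripper": -0.2},
    {"x": -0.033,"y": 0.99,"z": 0.9,"ax": 0,"ay": 0,"az": 0,"gripper": -0.2},
    {"x": -0.033,"y": 0.99,"z": 0.9,"ax": 0,"ay": 0,"az": 0,"gripper": -0.2},
  ],
)

```text
clock: 7.23
ee_pos: [0.5195, -0.3576, 0.045]
orientation: [[0.999, 0.038, -0.003], [0.038, -0.999, 0.002], [-0.003, -0.002, -1.0]]
ft_force: [0.1, 0.1, -0.6]
width: 0.693
finger_force: 43.9
```

```bash
python3 -c "
from h import *
go(.521,-.3584,.002,2.1)"
```

```text
pos [ 0.5195 -0.3576  0.045 ] yaw 2.15 tilt [-0.0026  0.0021] F [ 0.1347  0.0618 -0.628 ] w 0.693 ff 43.9 t 7.23
shares [0.0198 0.0122 0.5377] az 0.0016764229081681404
```

Emit:
send_rows(
  targets=[
    {"x": 0,"y": 0,"z": 0.15,"ax": 0,"ay": 0,"az": 0,"gripper": -0.2},
    {"x": 0,"y": 0,"z": 0.3,"ax": 0,"ay": 0,"az": 0,"gripper": -0.2},
    {"x": 0,"y": 0,"z": 0.4,"ax": 0,"ay": 0,"az": 0,"gripper": -0.2},
    {"x": 0,"y": 0,"z": 0.48,"ax": 0,"ay": 0,"az": 0,"gripper": -0.2},
    {"x": 0,"y": 0,"z": 0.48,"ax": 0,"ay": 0,"az": 0,"gripper": -0.2},
    {"x": 0,"y": 0,"z": 0.48,"ax": 0,"ay": 0,"az": 0,"gripper": -0.2},
  ],
)

```text
clock: 7.73
ee_pos: [0.5202, -0.3582, 0.0076]
orientation: [[0.999, 0.037, -0.001], [0.037, -0.999, 0.0], [-0.001, -0.001, -1.0]]
ft_force: [-0.1, -0.1, -1.4]
width: 0.696
finger_force: 44.0
```

```bash
python3 -c "
from h import *
go(.521,-.3584,.002,2.1)"
```

```text
pos [ 0.5202 -0.3582  0.0076] yaw 2.14 tilt [-0.0007  0.0005] F [-0.054  -0.1319 -1.4144] w 0.696 ff 44.0 t 7.73
shares [0.0098 0.0024 0.0704] az 0.0011709651358316957
```

Emit:
send_rows(
  targets=[
    {"x": 0,"y": 0,"z": 0.04,"ax": 0,"ay": 0,"az": 0,"gripper": -0.2},
    {"x": 0,"y": 0,"z": 0.07,"ax": 0,"ay": 0,"az": 0,"gripper": -0.2},
    {"x": 0,"y": 0,"z": 0.07,"ax": 0,"ay": 0,"az": 0,"gripper": -0.2},
  ],
)

```text
clock: 7.98
ee_pos: [0.5203, -0.3584, 0.0023]
orientation: [[0.999, 0.037, -0.0], [0.037, -0.999, 0.0], [-0.0, -0.0, -1.0]]
ft_force: [-0.4, -0.3, -1.9]
width: 0.693
finger_force: 44.0
```

Emit:
send_rows(
  targets=[
    {"x": 0,"y": 0,"z": 0,"ax": 0,"ay": 0,"az": 0,"gripper": 0.75},
    {"x": 0,"y": 0,"z": 0,"ax": 0,"ay": 0,"az": 0,"gripper": 0.75},
    {"x": 0,"y": 0,"z": 0,"ax": 0,"ay": 0,"az": 0,"gripper": 0.75},
    {"x": 0,"y": 0,"z": 0,"ax": 0,"ay": 0,"az": 0,"gripper": 0.75},
  ],
)

```text
clock: 8.32
ee_pos: [0.5208, -0.3587, 0.003]
orientation: [[0.999, 0.037, 0.001], [0.037, -0.999, -0.001], [0.001, 0.001, -1.0]]
ft_force: [-0.1, 0.2, -0.4]
width: 0.875
finger_force: 0.0
```

```bash
python3 -c "
from h import *
go(.521,-.3584,.002,2.1)"
```

```text
pos [ 0.5208 -0.3587  0.003 ] yaw 2.13 tilt [ 0.0008 -0.0007] F [-0.102   0.2433 -0.4098] w 0.875 ff 0.0 t 8.32
shares [ 0.0021 -0.0031  0.0131] az 0.001107629624829102
```

Emit:
send_rows(
  targets=[
    {"x": 0,"y": 0,"z": -0.3,"ax": 0,"ay": 0,"az": 0,"gripper": 1},
    {"x": 0,"y": 0,"z": -0.65,"ax": 0,"ay": 0,"az": 0,"gripper": 1},
    {"x": 0,"y": 0,"z": -1,"ax": 0,"ay": 0,"az": 0,"gripper": 1},
  ],
)

```text
clock: 8.57
ee_pos: [0.52, -0.358, 0.083]
orientation: [[0.999, 0.037, -0.001], [0.037, -0.999, 0.001], [-0.001, -0.001, -1.0]]
ft_force: [1.1, -0.1, 0.2]
width: 1.0
finger_force: 0.0
```

Emit:
send_rows(
  targets=[
    {"x": 0,"y": -0.3,"z": -0.3,"ax": 0,"ay": 0,"az": 0,"gripper": 1},
    {"x": 0.02,"y": -0.65,"z": -0.5,"ax": 0,"ay": 0,"az": 0,"gripper": 1},
    {"x": 0.03,"y": -1,"z": -0.5,"ax": 0,"ay": 0,"az": 0,"gripper": 1},
  ],
)

```text
clock: 8.82
ee_pos: [0.5224, -0.2792, 0.1273]
orientation: [[0.999, 0.035, 0.007], [0.036, -0.999, -0.004], [0.007, 0.004, -1.0]]
ft_force: [0.9, 0.6, -0.1]
width: 1.001
finger_force: 0.0
```

Emit:
send_rows(
  targets=[
    {"x": 0,"y": -0.3,"z": 0,"ax": 0,"ay": 0,"az": 0,"gripper": 1},
    {"x": 0.02,"y": -0.65,"z": 0,"ax": 0,"ay": 0,"az": 0,"gripper": 1},
    {"x": 0.03,"y": -1,"z": 0,"ax": 0,"ay": 0,"az": 0,"gripper": 1},
  ],
)

```text
clock: 9.07
ee_pos: [0.5194, -0.1974, 0.1231]
orientation: [[0.999, 0.037, 0.001], [0.037, -0.999, -0.001], [0.001, 0.001, -1.0]]
ft_force: [0.1, 0.2, 0.1]
width: 1.001
finger_force: 0.0
```

Emit:
send_rows(
  targets=[
    {"x": 0,"y": -0.3,"z": 0,"ax": 0,"ay": 0,"az": 0,"gripper": 1},
    {"x": 0.02,"y": -0.65,"z": 0,"ax": 0,"ay": 0,"az": 0,"gripper": 1},
    {"x": 0.03,"y": -1,"z": 0,"ax": 0,"ay": 0,"az": 0,"gripper": 1},
  ],
)

```text
clock: 9.32
ee_pos: [0.5188, -0.1173, 0.123]
orientation: [[0.999, 0.037, 0.001], [0.037, -0.999, -0.001], [0.001, 0.001, -1.0]]
ft_force: [0.5, 0.4, -0.8]
width: 0.997
finger_force: 0.0
```

Emit:
send_rows(
  targets=[
    {"x": 0,"y": -0.3,"z": 0,"ax": 0,"ay": 0,"az": 0,"gripper": 1},
    {"x": 0.02,"y": -0.65,"z": 0,"ax": 0,"ay": 0,"az": 0,"gripper": 1},
    {"x": 0.03,"y": -1,"z": 0,"ax": 0,"ay": 0,"az": 0,"gripper": 1},
  ],
)

```text
clock: 9.57
ee_pos: [0.5182, -0.0372, 0.1229]
orientation: [[0.999, 0.037, 0.001], [0.037, -0.999, -0.001], [0.001, 0.001, -1.0]]
ft_force: [-0.3, 0.6, 0.5]
width: 0.998
finger_force: 0.0
```

Emit:
send_rows(
  targets=[
    {"x": 0,"y": -0.3,"z": 0,"ax": 0,"ay": 0,"az": 0,"gripper": 1},
    {"x": 0,"y": -0.28,"z": 0,"ax": 0,"ay": 0,"az": 0,"gripper": 1},
    {"x": 0,"y": -0.28,"z": 0,"ax": 0,"ay": 0,"az": 0,"gripper": 1},
    {"x": 0,"y": -0.28,"z": 0,"ax": 0,"ay": 0,"az": 0,"gripper": 1},
    {"x": 0,"y": -0.28,"z": 0,"ax": 0,"ay": 0,"az": 0,"gripper": 1},
  ],
)

```text
clock: 9.98
ee_pos: [0.5174, -0.0173, 0.1225]
orientation: [[0.999, 0.035, 0.0], [0.035, -0.999, -0.001], [0.0, 0.001, -1.0]]
ft_force: [1.0, -0.4, -0.7]
width: 0.999
finger_force: 0.0
```

```bash
python3 -c "
from h import *
go(.517,.064,.08,2.1)"
```

```text
pos [ 0.5174 -0.0173  0.1225] yaw 2.02 tilt [ 0.     -0.0007] F [ 1.0317 -0.4272 -0.6652] w 0.999 ff 0.0 t 9.98
shares [ 0.031  -1.0167  0.5308] az -0.0026238619928371804
```

Next, over the clip pack, with a wrist check on the way.

Emit:
send_rows(
  targets=[
    {"x": 0.01,"y": -0.3,"z": 0,"ax": 0,"ay": 0,"az": 0,"gripper": 1},
    {"x": 0.02,"y": -0.65,"z": 0,"ax": 0,"ay": 0,"az": 0,"gripper": 1},
    {"x": 0.03,"y": -1,"z": 0,"ax": 0,"ay": 0,"az": 0,"gripper": 1},
    {"x": 0.03,"y": -1,"z": 0,"ax": 0,"ay": 0,"az": 0,"gripper": 1},
    {"x": 0.03,"y": -1,"z": 0,"ax": 0,"ay": 0,"az": 0,"gripper": 1},
    {"x": 0.03,"y": -1,"z": 0,"ax": 0,"ay": 0,"az": 0,"gripper": 1},
  ],
)

```text
clock: 10.48
ee_pos: [0.5169, 0.0626, 0.1223]
orientation: [[0.999, 0.036, -0.0], [0.036, -0.999, -0.001], [-0.0, 0.001, -1.0]]
ft_force: [0.0, -0.6, -0.6]
width: 1.0
finger_force: 0.0
```

```bash
python3 -c "
from h import *
go(.517,.064,.08,2.1)
look('wrist','w2');look('top','t2')
a=cv2.imread('pics/w2.png');b=cv2.imread('pics/t2.png')[160:290,390:530]
o=np.zeros((480,800,3),np.uint8);o[:,:440]=a[:,100:540];o[:334,440:800]=cv2.resize(b,(360,334));cv2.imwrite('pics/c2.png',o)"
```

```text
pos [0.5169 0.0626 0.1223] yaw 2.04 tilt [-0.0002 -0.0008] F [ 0.0072 -0.5699 -0.6281] w 1.000 ff 0.0 t 10.48
shares [ 0.0018 -0.0173  0.5293] az -0.001848097231312377
```

View pics/c2.png

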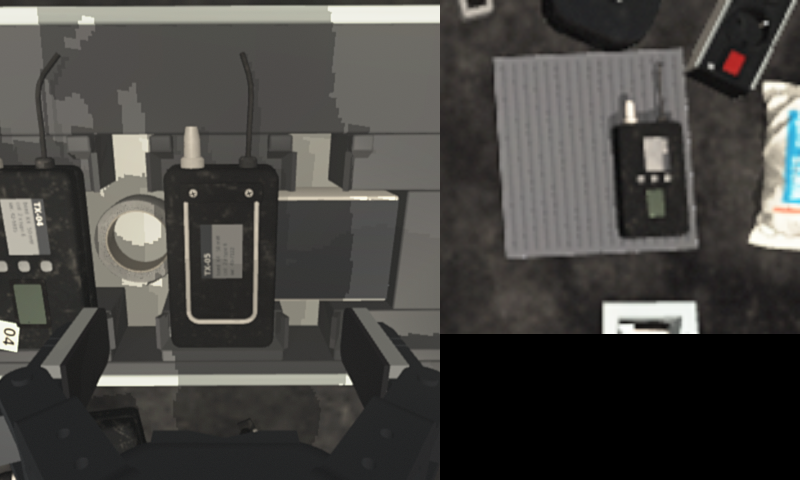

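The plain pack lies flat on the right of the mat. In the wrist view the clip pack's face is at crop (168–276, 165–347), centred between the fingers.

```bash
python3 - <<'E'
from h import *
print("clip",*rect(px2w("wrist",np.array([(168,165),(277,165),(274,347),(172,347)])+[100,0],.0635)))
print("carton tr,br",px2w("wrist",np.array([(398,195),(386,300)])+[100,0],.04))
E
```

```text
clip [0.5155 0.0636 0.0635] [0.0542 0.1034 0.0585 0.1034] [ -87.9369 -176.6755   92.0608    0.9486]
carton tr,br [[ 0.5512 -0.0347  0.04  ]
 [ 0.4857 -0.0381  0.04  ]]
```

Emit:
send_rows(
  targets=[
    {"x": 0,"y": -0.01,"z": 0.2,"ax": 0,"ay": 0,"az": 0,"gripper": 1},
    {"x": 0,"y": -0.01,"z": 0.4,"ax": 0,"ay": 0,"az": 0,"gripper": 1},
    {"x": 0,"y": -0.01,"z": 0.53,"ax": 0,"ay": 0,"az": 0,"gripper": 1},
    {"x": 0,"y": -0.01,"z": 0.53,"ax": 0,"ay": 0,"az": 0,"gripper": 1},
    {"x": 0,"y": -0.01,"z": 0.53,"ax": 0,"ay": 0,"az": 0,"gripper": 1},
  ],
)

```text
clock: 11.0
ee_pos: [0.5164, 0.0642, 0.0797]
orientation: [[0.999, 0.036, -0.001], [0.036, -0.999, -0.0], [-0.001, -0.0, -1.0]]
ft_force: [0.3, 0.1, -0.6]
width: 1.002
finger_force: 0.0
```

```bash
python3 -c "
from h import *
go(.517,.0635,.0395,2.1)"
```

```text
pos [0.5164 0.0642 0.0797] yaw 2.07 tilt [-0.0013 -0.    ] F [ 0.2662  0.0996 -0.5844] w 1.002 ff 0.0 t 11.00
shares [0.0075 0.0085 0.5024] az -0.00104182173055154
```

Emit:
send_rows(
  targets=[
    {"x": 0,"y": 0,"z": 0.13,"ax": 0,"ay": 0,"az": 0,"gripper": 1},
    {"x": 0,"y": 0,"z": 0.26,"ax": 0,"ay": 0,"az": 0,"gripper": 1},
    {"x": 0,"y": 0,"z": 0.39,"ax": 0,"ay": 0,"az": 0,"gripper": 1},
    {"x": 0,"y": 0,"z": 0.5,"ax": 0,"ay": 0,"az": 0,"gripper": 1},
    {"x": 0,"y": 0,"z": 0.5,"ax": 0,"ay": 0,"az": 0,"gripper": 1},
    {"x": 0,"y": 0,"z": 0.5,"ax": 0,"ay": 0,"az": 0,"gripper": 1},
  ],
)

```text
clock: 11.5
ee_pos: [0.516, 0.065, 0.0392]
orientation: [[0.999, 0.038, -0.002], [0.038, -0.999, 0.0], [-0.002, -0.0, -1.0]]
ft_force: [0.1, 0.4, 0.1]
width: 0.996
finger_force: 0.0
```

Emit:
send_rows(
  grip_force=40,
  targets=[
    {"x": 0,"y": 0,"z": 0,"ax": 0,"ay": 0,"az": 0,"gripper": -0.2},
    {"x": 0,"y": 0,"z": 0,"ax": 0,"ay": 0,"az": 0,"gripper": -0.2},
    {"x": 0,"y": 0,"z": 0,"ax": 0,"ay": 0,"az": 0,"gripper": -0.2},
    {"x": 0,"y": 0,"z": 0,"ax": 0,"ay": 0,"az": 0,"gripper": -0.2},
    {"x": 0,"y": 0,"z": 0,"ax": 0,"ay": 0,"az": 0,"gripper": -0.2},
    {"x": 0,"y": 0,"z": 0,"ax": 0,"ay": 0,"az": 0,"gripper": -0.2},
    {"x": 0,"y": 0,"z": 0,"ax": 0,"ay": 0,"az": 0,"gripper": -0.2},
    {"x": 0,"y": 0,"z": 0,"ax": 0,"ay": 0,"az": 0,"gripper": -0.2},
  ],
)

```text
clock: 12.17
ee_pos: [0.5174, 0.065, 0.0409]
orientation: [[0.999, 0.037, 0.001], [0.037, -0.999, -0.0], [0.001, 0.0, -1.0]]
ft_force: [-0.3, -0.1, 5.7]
width: 0.691
finger_force: 44.9
```

```bash
python3 -c "
from h import *
go(.5168,-.2584,.12,2.1)"
```

```text
pos [0.5174 0.065  0.0409] yaw 2.14 tilt [ 0.0015 -0.0002] F [-0.3372 -0.1399  5.7174] w 0.691 ff 44.9 t 12.17
shares [-0.1571  4.0401 -0.9886] az 0.0012702634559876487
```

Emit:
send_rows(
  targets=[
    {"x": 0,"y": 0,"z": -0.15,"ax": 0,"ay": 0,"az": 0,"gripper": -0.2},
    {"x": 0,"y": 0,"z": -0.4,"ax": 0,"ay": 0,"az": 0,"gripper": -0.2},
    {"x": 0,"y": 0,"z": -0.7,"ax": 0,"ay": 0,"az": 0,"gripper": -0.2},
    {"x": 0,"y": 0,"z": -1,"ax": 0,"ay": 0,"az": 0,"gripper": -0.2},
    {"x": 0,"y": 0,"z": -1,"ax": 0,"ay": 0,"az": 0,"gripper": -0.2},
    {"x": 0,"y": 0,"z": -1,"ax": 0,"ay": 0,"az": 0,"gripper": -0.2},
  ],
)

```text
clock: 12.67
ee_pos: [0.5173, 0.0648, 0.1213]
orientation: [[0.999, 0.037, 0.002], [0.037, -0.999, -0.001], [0.002, 0.001, -1.0]]
ft_force: [-0.5, -0.0, -1.9]
width: 0.693
finger_force: 44.3
```

Emit:
send_rows(
  targets=[
    {"x": 0,"y": 0.2,"z": 0,"ax": 0,"ay": 0,"az": 0,"gripper": -0.2},
    {"x": -0.02,"y": 0.45,"z": 0,"ax": 0,"ay": 0,"az": 0,"gripper": -0.2},
    {"x": -0.03,"y": 0.72,"z": 0,"ax": 0,"ay": 0,"az": 0,"gripper": -0.2},
    {"x": -0.04,"y": 1,"z": 0,"ax": 0,"ay": 0,"az": 0,"gripper": -0.2},
  ],
)

```text
clock: 13.0
ee_pos: [0.5148, -0.0157, 0.1183]
orientation: [[0.999, 0.038, -0.003], [0.038, -0.999, 0.0], [-0.003, -0.001, -1.0]]
ft_force: [0.2, -0.3, -3.6]
width: 0.693
finger_force: 44.1
```

Emit:
send_rows(
  targets=[
    {"x": 0,"y": 0.25,"z": 0,"ax": 0,"ay": 0,"az": 0,"gripper": -0.2},
    {"x": -0.02,"y": 0.5,"z": 0,"ax": 0,"ay": 0,"az": 0,"gripper": -0.2},
    {"x": -0.03,"y": 0.75,"z": 0,"ax": 0,"ay": 0,"az": 0,"gripper": -0.2},
    {"x": -0.04,"y": 1,"z": 0,"ax": 0,"ay": 0,"az": 0,"gripper": -0.2},
  ],
)

```text
clock: 13.33
ee_pos: [0.5145, -0.096, 0.1182]
orientation: [[0.999, 0.037, -0.004], [0.037, -0.999, 0.001], [-0.004, -0.001, -1.0]]
ft_force: [0.1, 0.2, -2.0]
width: 0.693
finger_force: 44.1
```

Emit:
send_rows(
  targets=[
    {"x": 0,"y": 0.25,"z": 0,"ax": 0,"ay": 0,"az": 0,"gripper": -0.2},
    {"x": -0.02,"y": 0.5,"z": 0,"ax": 0,"ay": 0,"az": 0,"gripper": -0.2},
    {"x": -0.03,"y": 0.75,"z": 0,"ax": 0,"ay": 0,"az": 0,"gripper": -0.2},
    {"x": -0.04,"y": 1,"z": 0,"ax": 0,"ay": 0,"az": 0,"gripper": -0.2},
  ],
)

```text
clock: 13.67
ee_pos: [0.5144, -0.1759, 0.1181]
orientation: [[0.999, 0.037, -0.004], [0.037, -0.999, 0.001], [-0.003, -0.001, -1.0]]
ft_force: [0.1, -1.3, -1.1]
width: 0.692
finger_force: 44.1
```

Emit:
send_rows(
  targets=[
    {"x": 0,"y": 0.25,"z": 0,"ax": 0,"ay": 0,"az": 0,"gripper": -0.2},
    {"x": -0.02,"y": 0.5,"z": 0,"ax": 0,"ay": 0,"az": 0,"gripper": -0.2},
    {"x": -0.03,"y": 0.75,"z": 0,"ax": 0,"ay": 0,"az": 0,"gripper": -0.2},
    {"x": -0.04,"y": 1,"z": 0,"ax": 0,"ay": 0,"az": 0,"gripper": -0.2},
    {"x": -0.04,"y": 1,"z": 0.25,"ax": 0,"ay": 0,"az": 0,"gripper": -0.2},
    {"x": -0.04,"y": 1,"z": 0.5,"ax": 0,"ay": 0,"az": 0,"gripper": -0.2},
    {"x": -0.04,"y": 1,"z": 0.75,"ax": 0,"ay": 0,"az": 0,"gripper": -0.2},
    {"x": -0.04,"y": 1,"z": 0.9,"ax": 0,"ay": 0,"az": 0,"gripper": -0.2},
    {"x": -0.04,"y": 1,"z": 0.9,"ax": 0,"ay": 0,"az": 0,"gripper": -0.2},
    {"x": -0.04,"y": 1,"z": 0.9,"ax": 0,"ay": 0,"az": 0,"gripper": -0.2},
    {"x": -0.04,"y": 1,"z": 0.9,"ax": 0,"ay": 0,"az": 0,"gripper": -0.2},
  ],
)

```text
clock: 14.58
ee_pos: [0.5163, -0.2554, 0.0487]
orientation: [[0.999, 0.037, 0.001], [0.037, -0.999, -0.0], [0.001, 0.0, -1.0]]
ft_force: [-0.0, -1.0, -2.2]
width: 0.691
finger_force: 44.1
```

```bash
python3 -c "
from h import *
go(.5168,-.2565,.0025,2.1)"
```

```text
pos [ 0.5163 -0.2554  0.0487] yaw 2.15 tilt [ 0.0007 -0.0003] F [-0.0378 -1.0447 -2.1859] w 0.691 ff 44.1 t 14.58
shares [0.0047 0.0144 0.5775] az 0.0016319347148626632
```

Emit:
send_rows(
  targets=[
    {"x": 0,"y": 0,"z": 0.15,"ax": 0,"ay": 0,"az": 0,"gripper": -0.2},
    {"x": 0,"y": 0,"z": 0.3,"ax": 0,"ay": 0,"az": 0,"gripper": -0.2},
    {"x": 0,"y": 0,"z": 0.42,"ax": 0,"ay": 0,"az": 0,"gripper": -0.2},
    {"x": 0,"y": 0,"z": 0.52,"ax": 0,"ay": 0,"az": 0,"gripper": -0.2},
    {"x": 0,"y": 0,"z": 0.57,"ax": 0,"ay": 0,"az": 0,"gripper": -0.2},
    {"x": 0,"y": 0,"z": 0.57,"ax": 0,"ay": 0,"az": 0,"gripper": -0.2},
    {"x": 0,"y": 0,"z": 0.57,"ax": 0,"ay": 0,"az": 0,"gripper": -0.2},
  ],
)

```text
clock: 15.17
ee_pos: [0.5158, -0.2552, 0.0022]
orientation: [[0.999, 0.037, -0.0], [0.037, -0.999, 0.0], [-0.0, -0.0, -1.0]]
ft_force: [0.4, -0.0, -2.4]
width: 0.693
finger_force: 44.2
```

Emit:
send_rows(
  targets=[
    {"x": 0,"y": 0,"z": 0,"ax": 0,"ay": 0,"az": 0,"gripper": 0.75},
    {"x": 0,"y": 0,"z": 0,"ax": 0,"ay": 0,"az": 0,"gripper": 0.75},
    {"x": 0,"y": 0,"z": 0,"ax": 0,"ay": 0,"az": 0,"gripper": 0.75},
    {"x": 0,"y": 0,"z": 0,"ax": 0,"ay": 0,"az": 0,"gripper": 0.75},
  ],
)

```text
clock: 15.5
ee_pos: [0.5164, -0.2556, 0.0032]
orientation: [[0.999, 0.037, 0.001], [0.037, -0.999, -0.001], [0.001, 0.001, -1.0]]
ft_force: [-0.2, 0.4, -0.5]
width: 0.875
finger_force: 0.0
```

Emit:
send_rows(
  targets=[
    {"x": 0,"y": 0,"z": -0.3,"ax": 0,"ay": 0,"az": 0,"gripper": 0.8},
    {"x": 0,"y": 0,"z": -0.65,"ax": 0,"ay": 0,"az": 0,"gripper": 1},
    {"x": 0,"y": 0,"z": -1,"ax": 0,"ay": 0,"az": 0,"gripper": 1},
  ],
)

```text
clock: 15.75
ee_pos: [0.5154, -0.255, 0.0832]
orientation: [[0.999, 0.037, -0.001], [0.037, -0.999, 0.001], [-0.001, -0.001, -1.0]]
ft_force: [0.7, -0.5, -0.0]
width: 1.0
finger_force: 0.0
```

Emit:
send_rows(
  targets=[
    {"x": 0,"y": -0.3,"z": -0.3,"ax": 0,"ay": 0,"az": 0,"gripper": 1},
    {"x": 0.02,"y": -0.65,"z": -0.6,"ax": 0,"ay": 0,"az": 0,"gripper": 1},
    {"x": 0.03,"y": -1,"z": -0.9,"ax": 0,"ay": 0,"az": 0,"gripper": 1},
    {"x": 0.03,"y": -1,"z": -0.9,"ax": 0,"ay": 0,"az": 0,"gripper": 1},
    {"x": 0.03,"y": -1,"z": -0.9,"ax": 0,"ay": 0,"az": 0,"gripper": 1},
  ],
)

```text
clock: 16.17
ee_pos: [0.5169, -0.1737, 0.1569]
orientation: [[0.999, 0.041, 0.004], [0.041, -0.999, -0.002], [0.004, 0.003, -1.0]]
ft_force: [-0.8, -0.7, -0.6]
width: 1.004
finger_force: 0.0
```

```bash
python3 -c "
from h import *
go(.518,.0122,.16,-87.9)
look('wrist','w3'); print(observe()['qpos'])"
```

```text
pos [ 0.5169 -0.1737  0.1569] yaw 2.36 tilt [ 0.0041 -0.0024] F [-0.7612 -0.7273 -0.6399] w 1.004 ff 0.0 t 16.17
shares [ 0.1099 -2.3209 -0.0448] az 3.0086084120741368
[ 43.9573  10.6467 -30.9144 103.0373   5.9747  67.807  -76.5712]
```

View pics/w3.png

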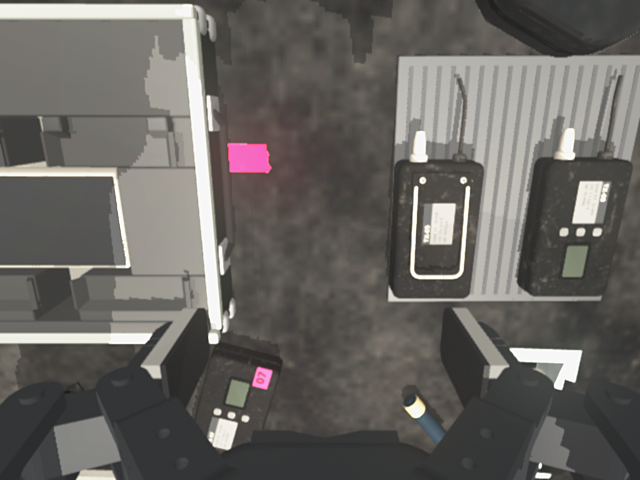

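Both packs lie side by side on the mat, clip at (435,230) and plain at (580,230). Next comes the carton: move there, then turn 90°.

Emit:
send_rows(
  targets=[
    {"x": 0.01,"y": -0.3,"z": 0,"ax": 0,"ay": 0,"az": 0,"gripper": 1},
    {"x": 0.03,"y": -0.65,"z": 0,"ax": 0,"ay": 0,"az": 0.1,"gripper": 1},
    {"x": 0.05,"y": -1,"z": 0,"ax": 0,"ay": 0,"az": 0.1,"gripper": 1},
  ],
)

```text
clock: 16.47
ee_pos: [0.5153, -0.0966, 0.1531]
orientation: [[1.0, -0.022, -0.002], [-0.022, -1.0, 0.0], [-0.002, -0.0, -1.0]]
ft_force: [0.8, 0.1, 0.2]
width: 0.999
finger_force: 0.0
```

Emit:
send_rows(
  targets=[
    {"x": 0,"y": -0.3,"z": 0,"ax": 0,"ay": 0,"az": 0.2,"gripper": 1},
    {"x": 0,"y": -0.6,"z": 0,"ax": 0,"ay": 0,"az": 0.4,"gripper": 1},
    {"x": 0,"y": -1,"z": 0,"ax": 0,"ay": 0,"az": 0.6,"gripper": 1},
    {"x": 0,"y": -1.0,"z": 0,"ax": 0,"ay": 0,"az": 0.8,"gripper": 1},
    {"x": 0,"y": -1.0,"z": 0,"ax": 0,"ay": 0,"az": 0.9,"gripper": 1},
    {"x": 0,"y": -1.0,"z": 0,"ax": 0,"ay": 0,"az": 0.9,"gripper": 1},
  ],
)

```text
clock: 16.97
ee_pos: [0.5169, -0.0162, 0.1532]
orientation: [[0.883, -0.469, -0.002], [-0.469, -0.883, -0.0], [-0.002, 0.001, -1.0]]
ft_force: [-0.1, -0.5, 0.7]
width: 0.995
finger_force: 0.0
```

Emit:
send_rows(
  targets=[
    {"x": 0,"y": 0,"z": 0,"ax": 0,"ay": 0,"az": 0.2,"gripper": 1},
    {"x": 0,"y": 0,"z": 0,"ax": 0,"ay": 0,"az": 0.4,"gripper": 1},
    {"x": 0,"y": 0,"z": 0,"ax": 0,"ay": 0,"az": 0.6,"gripper": 1},
    {"x": 0,"y": 0,"z": 0,"ax": 0,"ay": 0,"az": 0.8,"gripper": 1},
    {"x": 0,"y": 0,"z": 0,"ax": 0,"ay": 0,"az": 1,"gripper": 1},
    {"x": 0,"y": 0,"z": 0,"ax": 0,"ay": 0,"az": 1,"gripper": 1},
  ],
)

```text
clock: 17.47
ee_pos: [0.5171, -0.0169, 0.1536]
orientation: [[0.529, -0.849, -0.002], [-0.849, -0.529, -0.0], [-0.001, 0.001, -1.0]]
ft_force: [-0.8, 0.7, -0.4]
width: 1.001
finger_force: 0.0
```

Emit:
send_rows(
  targets=[
    {"x": 0,"y": 0,"z": 0,"ax": 0,"ay": 0,"az": 0.2,"gripper": 1},
    {"x": 0,"y": 0,"z": 0,"ax": 0,"ay": 0,"az": 0.4,"gripper": 1},
    {"x": 0,"y": 0,"z": 0,"ax": 0,"ay": 0,"az": 0.6,"gripper": 1},
    {"x": 0,"y": 0,"z": 0,"ax": 0,"ay": 0,"az": 0.8,"gripper": 1},
    {"x": 0,"y": 0,"z": 0,"ax": 0,"ay": 0,"az": 1,"gripper": 1},
    {"x": 0,"y": 0,"z": 0,"ax": 0,"ay": 0,"az": 1,"gripper": 1},
    {"x": 0,"y": 0,"z": 0,"ax": 0,"ay": 0,"az": 1,"gripper": 1},
  ],
)

```text
clock: 18.05
ee_pos: [0.5136, -0.02, 0.1385]
orientation: [[0.391, -0.919, -0.05], [-0.92, -0.391, -0.005], [-0.015, 0.048, -0.999]]
ft_force: [-0.1, -0.6, 0.2]
width: 0.998
finger_force: 0.0
```

```bash
python3 -c "
from h import *
go(.518,.0122,.10,-87.9); print(observe()['qpos'])"
```

```text
pos [ 0.5136 -0.02    0.1385] yaw -66.99 tilt [-0.0501 -0.0046] F [-0.1418 -0.6409  0.1949] w 0.998 ff 0.0 t 18.05
shares [-0.3418 -0.2318  0.4759] az 0.6969889654943098
[ -30.7851    8.4418   32.5686  107.7404   -4.5183   68.0653 -153.5588]
```

Joint 7 reached the end of its range that way, so I'll turn the other way (yaw +92, the same grasp).

Emit:
send_rows(
  targets=[
    {"x": 0,"y": 0,"z": 0,"ax": 0,"ay": 0,"az": -0.2,"gripper": 1},
    {"x": 0,"y": 0,"z": 0,"ax": 0,"ay": 0,"az": -0.4,"gripper": 1},
    {"x": 0,"y": 0,"z": 0,"ax": 0,"ay": 0,"az": -0.6,"gripper": 1},
    {"x": 0,"y": 0,"z": 0,"ax": 0,"ay": 0,"az": -0.8,"gripper": 1},
    {"x": 0,"y": 0,"z": 0,"ax": 0,"ay": 0,"az": -1,"gripper": 1},
    {"x": 0,"y": 0,"z": 0,"ax": 0,"ay": 0,"az": -1,"gripper": 1},
    {"x": 0,"y": 0,"z": 0,"ax": 0,"ay": 0,"az": -1,"gripper": 1},
  ],
)

```text
clock: 18.63
ee_pos: [0.5137, -0.0196, 0.1386]
orientation: [[0.796, -0.603, -0.05], [-0.604, -0.797, -0.004], [-0.037, 0.034, -0.999]]
ft_force: [0.2, 0.4, -0.1]
width: 0.995
finger_force: 0.0
```

Emit:
send_rows(
  targets=[
    {"x": 0,"y": 0,"z": 0,"ax": 0,"ay": 0,"az": -0.2,"gripper": 1},
    {"x": 0,"y": 0,"z": 0,"ax": 0,"ay": 0,"az": -0.4,"gripper": 1},
    {"x": 0,"y": 0,"z": 0,"ax": 0,"ay": 0,"az": -0.6,"gripper": 1},
    {"x": 0,"y": 0,"z": 0,"ax": 0,"ay": 0,"az": -0.8,"gripper": 1},
    {"x": 0,"y": 0,"z": 0,"ax": 0,"ay": 0,"az": -1,"gripper": 1},
    {"x": 0,"y": 0,"z": 0,"ax": 0,"ay": 0,"az": -1,"gripper": 1},
  ],
)

```text
clock: 19.13
ee_pos: [0.5138, -0.0193, 0.1388]
orientation: [[0.991, -0.122, -0.05], [-0.122, -0.993, -0.004], [-0.049, 0.01, -0.999]]
ft_force: [-0.4, -0.0, -0.5]
width: 0.999
finger_force: 0.0
```

Emit:
send_rows(
  targets=[
    {"x": 0,"y": 0,"z": 0,"ax": 0,"ay": 0,"az": -0.2,"gripper": 1},
    {"x": 0,"y": 0,"z": 0,"ax": 0,"ay": 0,"az": -0.4,"gripper": 1},
    {"x": 0,"y": 0,"z": 0,"ax": 0,"ay": 0,"az": -0.6,"gripper": 1},
    {"x": 0,"y": 0,"z": 0,"ax": 0,"ay": 0,"az": -0.8,"gripper": 1},
    {"x": 0,"y": 0,"z": 0,"ax": 0,"ay": 0,"az": -1,"gripper": 1},
    {"x": 0,"y": 0,"z": 0,"ax": 0,"ay": 0,"az": -1,"gripper": 1},
  ],
)

```text
clock: 19.63
ee_pos: [0.5138, -0.0192, 0.1388]
orientation: [[0.92, 0.388, -0.049], [0.388, -0.921, -0.004], [-0.047, -0.016, -0.999]]
ft_force: [-0.0, 0.6, -1.6]
width: 0.996
finger_force: 0.0
```

Emit:
send_rows(
  targets=[
    {"x": 0,"y": 0,"z": 0,"ax": 0,"ay": 0,"az": -0.2,"gripper": 1},
    {"x": 0,"y": 0,"z": 0,"ax": 0,"ay": 0,"az": -0.4,"gripper": 1},
    {"x": 0,"y": 0,"z": 0,"ax": 0,"ay": 0,"az": -0.6,"gripper": 1},
    {"x": 0,"y": 0,"z": 0,"ax": 0,"ay": 0,"az": -0.8,"gripper": 1},
    {"x": 0,"y": 0,"z": 0,"ax": 0,"ay": 0,"az": -1,"gripper": 1},
    {"x": 0,"y": 0,"z": 0,"ax": 0,"ay": 0,"az": -1,"gripper": 1},
  ],
)

```text
clock: 20.13
ee_pos: [0.5139, -0.019, 0.1389]
orientation: [[0.604, 0.795, -0.049], [0.796, -0.605, -0.004], [-0.033, -0.037, -0.999]]
ft_force: [0.1, 0.1, 0.1]
width: 1.002
finger_force: 0.0
```

```bash
python3 -c "
from h import *
go(.518,.0122,.10,92.1); print(observe()['qpos'])"
```

```text
pos [ 0.5139 -0.019   0.1389] yaw 52.81 tilt [-0.0493 -0.0038] F [0.1266 0.0707 0.0988] w 1.002 ff 0.0 t 20.13
shares [ 0.358  -0.1769  0.4812] az -1.3096330085435204
[-21.9289   7.99    22.7365 107.4318  -3.0473  68.0494 -35.3291]
```

```bash
cat >> h.py <<'E'
from scipy.spatial.transform import Rotation as Ro
def rot(yaw):
    R=np.array(observe()["orientation"]);c,s=np.cos(np.radians(yaw)),np.sin(np.radians(yaw))
    T=np.array([[c,s,0],[s,-c,0],[0,0,-1]])
    print("rotvec shares",Ro.from_matrix(R.T@T).as_rotvec(degrees=True)/30)
E
python3 -c "
from h import *
rot(52.8);rot(82.1);rot(92.1)"
```

```text
rotvec shares [-0.0707  0.0628 -0.0008]
rotvec shares [-0.0852  0.0434 -0.9773]
rotvec shares [-0.0894  0.0361 -1.3105]
```

Emit:
send_rows(
  targets=[
    {"x": 0.18,"y": -0.08,"z": 0,"ax": -0.035,"ay": 0.03,"az": -0.15,"gripper": 1},
    {"x": 0.36,"y": -0.17,"z": 0,"ax": -0.07,"ay": 0.06,"az": -0.31,"gripper": 1},
    {"x": 0.36,"y": -0.17,"z": 0,"ax": -0.07,"ay": 0.06,"az": -0.31,"gripper": 1},
  ],
)

```text
clock: 20.38
ee_pos: [0.5201, 0.0156, 0.1384]
orientation: [[0.466, 0.885, -0.001], [0.885, -0.466, 0.005], [0.004, -0.003, -1.0]]
ft_force: [-0.3, -0.3, -0.4]
width: 0.999
finger_force: 0.0
```

Emit:
send_rows(
  targets=[
    {"x": 0,"y": 0,"z": 0,"ax": 0,"ay": 0,"az": -0.2,"gripper": 1},
    {"x": 0,"y": 0,"z": 0,"ax": 0,"ay": 0,"az": -0.4,"gripper": 1},
    {"x": 0,"y": 0,"z": 0,"ax": 0,"ay": 0,"az": -0.6,"gripper": 1},
    {"x": 0,"y": 0,"z": 0,"ax": 0,"ay": 0,"az": -0.8,"gripper": 1},
    {"x": 0,"y": 0,"z": 0,"ax": 0,"ay": 0,"az": -1,"gripper": 1},
    {"x": 0,"y": 0,"z": 0,"ax": 0,"ay": 0,"az": -1,"gripper": 1},
    {"x": 0,"y": 0,"z": 0,"ax": 0,"ay": 0,"az": -1,"gripper": 1},
  ],
)

```text
clock: 20.97
ee_pos: [0.5204, 0.0117, 0.1385]
orientation: [[-0.031, 1.0, -0.002], [1.0, 0.031, 0.003], [0.003, -0.002, -1.0]]
ft_force: [0.3, 0.1, -0.3]
width: 0.999
finger_force: 0.0
```

```bash
python3 -c "
from h import *
go(.518,.0122,.08,92.1); rot(92.1);print(observe()['qpos'])
look('wrist','w4')
P,c,d=cloud('wrist'); z=P[...,2]
m=(z>.03)&(z<.046)&(c.max(-1)<110)&(abs(P[...,0]-.518)<.05)&(abs(P[...,1]-.012)<.06); print(m.sum(),P[m].mean(0))"
```

```text
pos [0.5204 0.0117 0.1385] yaw 91.79 tilt [-0.0018  0.0027] F [ 0.3367  0.1413 -0.292 ] w 0.999 ff 0.0 t 20.97
shares [ 0.0057 -0.0285  0.7317] az -0.010188859844109761
rotvec shares [-0.0033 -0.0052 -0.0102]
[-21.751    6.5612  18.8731 108.7236  -2.5084  65.181   -0.1413]
4405 [0.5124 0.0227 0.0393]
```

View pics/w4.png

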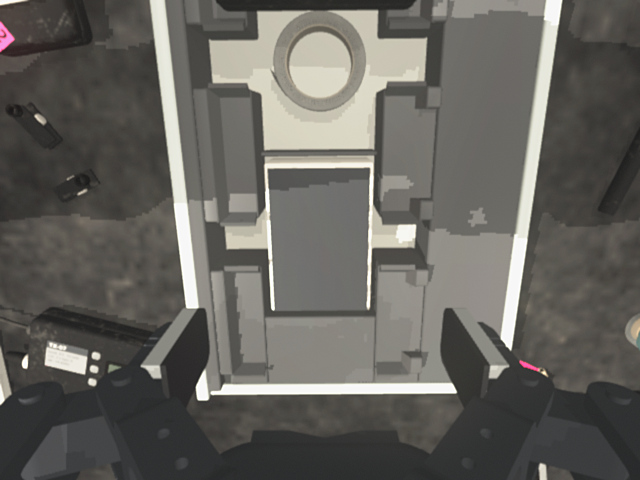

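The carton's top is at (266–373, 163–310), and the slot openings are at rows 222–248. The tape roll is at (320,60), untouched.

```bash
python3 - <<'E'
from h import *
print("carton",*rect(px2w("wrist",np.array([(266,163),(374,163),(370,311),(273,311)]),.04)))
C=px2w("wrist",np.array([(224,226),(226,248),(417,219),(415,246)]),.006); print("slot",C,C.mean(0))
E
```

```text
carton [0.5167 0.0114 0.04  ] [0.0643 0.0975 0.0647 0.0975] [   1.8276  -87.6944 -178.1193   92.1193]
slot [[ 0.4473  0.0099  0.006 ]
 [ 0.4481 -0.0066  0.006 ]
 [ 0.5842  0.0195  0.006 ]
 [ 0.5848 -0.0006  0.006 ]] [0.5161 0.0056 0.006 ]
```

Emit:
send_rows(
  targets=[
    {"x": 0,"y": -0.04,"z": 0.25,"ax": 0,"ay": 0,"az": -0.01,"gripper": 1},
    {"x": 0,"y": -0.04,"z": 0.5,"ax": 0,"ay": 0,"az": -0.01,"gripper": 1},
    {"x": 0,"y": -0.04,"z": 0.73,"ax": 0,"ay": 0,"az": -0.01,"gripper": 1},
    {"x": 0,"y": -0.04,"z": 0.73,"ax": 0,"ay": 0,"az": -0.01,"gripper": 1},
    {"x": 0,"y": -0.04,"z": 0.73,"ax": 0,"ay": 0,"az": -0.01,"gripper": 1},
    {"x": 0,"y": -0.04,"z": 0.73,"ax": 0,"ay": 0,"az": -0.01,"gripper": 1},
  ],
)

```text
clock: 21.52
ee_pos: [0.5178, 0.0124, 0.0811]
orientation: [[-0.043, 0.999, -0.0], [0.999, 0.043, 0.003], [0.003, -0.0, -1.0]]
ft_force: [0.5, 0.2, -0.2]
width: 1.002
finger_force: 0.0
```

```bash
python3 -c "
from h import *
go(.517,.0115,.008,92.1); rot(92.1)"
```

```text
pos [0.5178 0.0124 0.0811] yaw 92.44 tilt [-0.0003  0.0031] F [ 0.4803  0.2255 -0.1738] w 1.002 ff 0.0 t 21.52
shares [-0.0135 -0.0109  0.914 ] az 0.011230646061809088
rotvec shares [-0.0003 -0.0059  0.0112]
```

Emit:
send_rows(
  targets=[
    {"x": -0.01,"y": -0.01,"z": 0.15,"ax": 0,"ay": 0,"az": 0.01,"gripper": 1},
    {"x": -0.01,"y": -0.01,"z": 0.3,"ax": 0,"ay": 0,"az": 0.01,"gripper": 1},
    {"x": -0.01,"y": -0.01,"z": 0.45,"ax": 0,"ay": 0,"az": 0.01,"gripper": 1},
    {"x": -0.01,"y": -0.01,"z": 0.6,"ax": 0,"ay": 0,"az": 0.01,"gripper": 1},
    {"x": -0.01,"y": -0.01,"z": 0.6,"ax": 0,"ay": 0,"az": 0.01,"gripper": 1},
  ],
)

```text
clock: 21.93
ee_pos: [0.5143, 0.0117, 0.0296]
orientation: [[-0.039, 0.999, -0.006], [0.999, 0.039, 0.002], [0.003, -0.006, -1.0]]
ft_force: [-0.6, 0.2, -0.2]
width: 0.997
finger_force: 0.0
```

Emit:
send_rows(
  targets=[
    {"x": 0,"y": 0,"z": 0.1,"ax": 0,"ay": 0,"az": 0,"gripper": 1},
    {"x": 0,"y": 0,"z": 0.2,"ax": 0,"ay": 0,"az": 0,"gripper": 1},
    {"x": 0,"y": 0,"z": 0.3,"ax": 0,"ay": 0,"az": 0,"gripper": 1},
    {"x": 0,"y": 0,"z": 0.3,"ax": 0,"ay": 0,"az": 0,"gripper": 1},
    {"x": 0,"y": 0,"z": 0.3,"ax": 0,"ay": 0,"az": 0,"gripper": 1},
  ],
)

```text
clock: 22.35
ee_pos: [0.5158, 0.0118, 0.0076]
orientation: [[-0.039, 0.999, -0.003], [0.999, 0.039, 0.003], [0.003, -0.003, -1.0]]
ft_force: [-0.7, -0.0, 0.1]
width: 1.0
finger_force: 0.0
```

```bash
python3 -c "
from h import *
go(.517,.0115,.008,92.1); rot(92.1)"
```

```text
pos [0.5158 0.0118 0.0076] yaw 92.24 tilt [-0.0026  0.0028] F [-0.7263 -0.0073  0.0849] w 1.000 ff 0.0 t 22.35
shares [-0.004   0.0149 -0.0052] az 0.004725813723693287
rotvec shares [-0.0048 -0.0055  0.0047]
```

Emit:
send_rows(
  grip_force=35,
  targets=[
    {"x": 0,"y": 0,"z": 0,"ax": 0,"ay": 0,"az": 0,"gripper": 0},
    {"x": 0,"y": 0,"z": 0,"ax": 0,"ay": 0,"az": 0,"gripper": 0},
    {"x": 0,"y": 0,"z": 0,"ax": 0,"ay": 0,"az": 0,"gripper": 0},
    {"x": 0,"y": 0,"z": 0,"ax": 0,"ay": 0,"az": 0,"gripper": 0},
    {"x": 0,"y": 0,"z": 0,"ax": 0,"ay": 0,"az": 0,"gripper": 0},
    {"x": 0,"y": 0,"z": 0,"ax": 0,"ay": 0,"az": 0,"gripper": 0},
    {"x": 0,"y": 0,"z": 0,"ax": 0,"ay": 0,"az": 0,"gripper": 0},
  ],
)

```text
clock: 22.93
ee_pos: [0.5169, 0.0119, 0.0088]
orientation: [[-0.039, 0.999, -0.0], [0.999, 0.039, 0.003], [0.003, 0.0, -1.0]]
ft_force: [0.3, -0.9, 5.4]
width: 0.766
finger_force: 40.9
```

```bash
python3 -c "
from h import *
go(.517,.0115,.008,92.1)"
```

```text
pos [0.5169 0.0119 0.0088] yaw 92.25 tilt [-0.0001  0.0033] F [ 0.2684 -0.9402  5.3599] w 0.766 ff 40.9 t 22.93
shares [-0.0053  0.0005  0.0097] az 0.004904103512299684
```

Emit:
send_rows(
  targets=[
    {"x": 0,"y": 0,"z": -0.15,"ax": 0,"ay": 0,"az": 0,"gripper": 0},
    {"x": 0,"y": 0,"z": -0.4,"ax": 0,"ay": 0,"az": 0,"gripper": 0},
    {"x": 0,"y": 0,"z": -0.7,"ax": 0,"ay": 0,"az": 0,"gripper": 0},
    {"x": 0,"y": 0,"z": -1,"ax": 0,"ay": 0,"az": 0,"gripper": 0},
    {"x": 0,"y": 0,"z": -1,"ax": 0,"ay": 0,"az": 0,"gripper": 0},
  ],
)

```text
clock: 23.35
ee_pos: [0.5192, 0.0117, 0.0929]
orientation: [[-0.039, 0.999, 0.006], [0.999, 0.039, 0.004], [0.004, 0.006, -1.0]]
ft_force: [1.7, 0.8, -0.7]
width: 0.767
finger_force: 40.3
```

Emit:
send_rows(
  targets=[
    {"x": 0,"y": 0,"z": -0.15,"ax": 0,"ay": 0,"az": 0,"gripper": 0},
    {"x": 0,"y": 0,"z": -0.4,"ax": 0,"ay": 0,"az": 0,"gripper": 0},
    {"x": 0,"y": 0,"z": -0.4,"ax": 0,"ay": 0,"az": 0,"gripper": 0},
    {"x": 0,"y": 0,"z": -0.4,"ax": 0,"ay": 0,"az": 0,"gripper": 0},
  ],
)

```text
clock: 23.68
ee_pos: [0.5165, 0.0116, 0.1204]
orientation: [[-0.039, 0.999, -0.001], [0.999, 0.039, 0.003], [0.003, -0.001, -1.0]]
ft_force: [0.5, 0.7, -1.6]
width: 0.771
finger_force: 40.3
```

```bash
python3 -c "
from h import *
go(.5076,.3735,.12,79); rot(79)"
```

```text
pos [0.5165 0.0116 0.1204] yaw 92.25 tilt [-0.0008  0.0033] F [ 0.5147  0.685  -1.6161] w 0.771 ff 40.3 t 23.68
shares [4.5247 0.0669 0.0207] az 0.4417032971584945
rotvec shares [-0.002  -0.0063  0.4417]
```

Emit:
send_rows(
  targets=[
    {"x": 0.2,"y": 0,"z": 0,"ax": 0,"ay": 0,"az": 0,"gripper": 0},
    {"x": 0.45,"y": 0,"z": 0,"ax": 0,"ay": 0,"az": 0,"gripper": 0},
    {"x": 0.72,"y": 0.01,"z": 0,"ax": 0,"ay": 0,"az": 0,"gripper": 0},
    {"x": 1,"y": 0.015,"z": 0,"ax": 0,"ay": 0,"az": 0,"gripper": 0},
  ],
)

```text
clock: 24.02
ee_pos: [0.5131, 0.0917, 0.1186]
orientation: [[-0.038, 0.999, -0.004], [0.999, 0.038, 0.002], [0.002, -0.004, -1.0]]
ft_force: [0.3, 0.1, -0.9]
width: 0.766
finger_force: 40.3
```

Emit:
send_rows(
  targets=[
    {"x": 0.25,"y": 0,"z": 0,"ax": 0,"ay": 0,"az": 0,"gripper": 0},
    {"x": 0.5,"y": 0,"z": 0,"ax": 0,"ay": 0,"az": 0,"gripper": 0},
    {"x": 0.75,"y": 0.01,"z": 0,"ax": 0,"ay": 0,"az": 0,"gripper": 0},
    {"x": 1,"y": 0.015,"z": 0,"ax": 0,"ay": 0,"az": 0,"gripper": 0},
  ],
)

```text
clock: 24.35
ee_pos: [0.5111, 0.172, 0.1187]
orientation: [[-0.039, 0.999, -0.005], [0.999, 0.039, 0.002], [0.002, -0.005, -1.0]]
ft_force: [-0.0, 0.2, -1.7]
width: 0.765
finger_force: 40.3
```

Emit:
send_rows(
  targets=[
    {"x": 0.25,"y": 0,"z": 0,"ax": 0,"ay": 0,"az": 0,"gripper": 0},
    {"x": 0.5,"y": 0,"z": 0,"ax": 0,"ay": 0,"az": 0,"gripper": 0},
    {"x": 0.75,"y": 0.01,"z": 0,"ax": 0,"ay": 0,"az": 0,"gripper": 0},
    {"x": 1,"y": 0.015,"z": 0,"ax": 0,"ay": 0,"az": 0,"gripper": 0},
  ],
)

```text
clock: 24.68
ee_pos: [0.5093, 0.2518, 0.1188]
orientation: [[-0.039, 0.999, -0.005], [0.999, 0.039, 0.001], [0.001, -0.004, -1.0]]
ft_force: [0.9, -0.2, -1.8]
width: 0.763
finger_force: 40.3
```

Emit:
send_rows(
  targets=[
    {"x": 0.25,"y": 0,"z": 0,"ax": 0,"ay": 0,"az": 0,"gripper": 0},
    {"x": 0.5,"y": 0,"z": 0,"ax": 0,"ay": 0,"az": 0,"gripper": 0},
    {"x": 0.75,"y": 0.01,"z": 0,"ax": 0,"ay": 0,"az": 0,"gripper": 0},
    {"x": 1,"y": 0.015,"z": 0,"ax": 0,"ay": 0,"az": 0,"gripper": 0},
  ],
)

```text
clock: 25.02
ee_pos: [0.5074, 0.3316, 0.1189]
orientation: [[-0.039, 0.999, -0.004], [0.999, 0.039, 0.001], [0.001, -0.004, -1.0]]
ft_force: [1.0, 0.2, -1.3]
width: 0.765
finger_force: 40.3
```

Emit:
send_rows(
  targets=[
    {"x": 0.2,"y": 0,"z": 0,"ax": 0,"ay": 0,"az": 0.1,"gripper": 0},
    {"x": 0.4,"y": 0,"z": 0,"ax": 0,"ay": 0,"az": 0.25,"gripper": 0},
    {"x": 0.52,"y": 0,"z": 0,"ax": 0,"ay": 0,"az": 0.44,"gripper": 0},
    {"x": 0.52,"y": 0,"z": 0,"ax": 0,"ay": 0,"az": 0.44,"gripper": 0},
    {"x": 0.52,"y": 0,"z": 0,"ax": 0,"ay": 0,"az": 0.44,"gripper": 0},
    {"x": 0.52,"y": 0,"z": 0,"ax": 0,"ay": 0,"az": 0.44,"gripper": 0},
  ],
)

```text
clock: 25.52
ee_pos: [0.5068, 0.3714, 0.12]
orientation: [[0.189, 0.982, -0.003], [0.982, -0.189, 0.001], [0.0, -0.003, -1.0]]
ft_force: [0.8, -0.2, -1.9]
width: 0.766
finger_force: 40.2
```

```bash
python3 -c "
from h import *
go(.5076,.3735,.008,79); rot(79); look('top','t3');look('wrist','w5')
a=cv2.imread('pics/w5.png');b=cv2.imread('pics/t3.png')[180:290,100:220]
o=np.zeros((480,800,3),np.uint8);o[:,:440]=a[:,100:540];o[:330,440:800]=cv2.resize(b,(360,330));cv2.imwrite('pics/c3.png',o)"
```

```text
pos [0.5068 0.3714 0.12  ] yaw 79.13 tilt [-0.0029  0.0008] F [ 0.7973 -0.185  -1.8897] w 0.766 ff 40.2 t 25.52
shares [0.0274 0.0088 1.4004] az 0.0042785811168964
rotvec shares [-0.0057 -0.0004  0.0043]
```

View pics/c3.png

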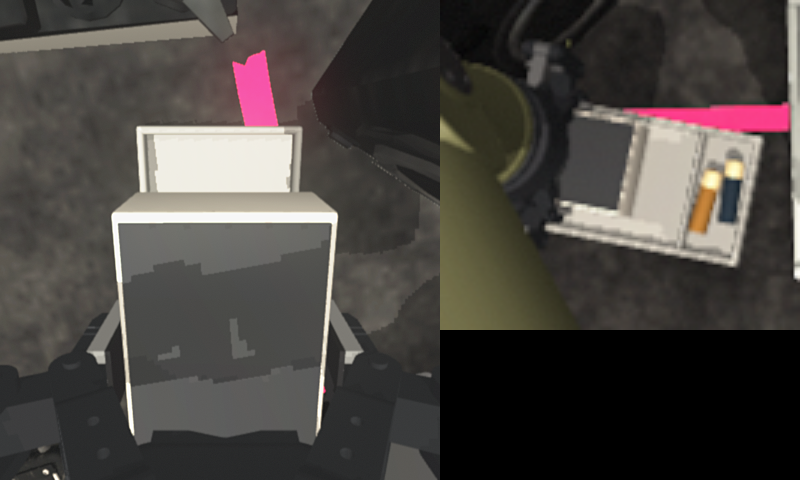

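The carton is over the wide bay and lined up with it. Descending.

Emit:
send_rows(
  targets=[
    {"x": 0.02,"y": 0,"z": 0.25,"ax": 0,"ay": 0,"az": 0,"gripper": 0},
    {"x": 0.02,"y": 0,"z": 0.5,"ax": 0,"ay": 0,"az": 0,"gripper": 0},
    {"x": 0.02,"y": 0,"z": 0.75,"ax": 0,"ay": 0,"az": 0,"gripper": 0},
    {"x": 0.02,"y": 0,"z": 1,"ax": 0,"ay": 0,"az": 0,"gripper": 0},
    {"x": 0.02,"y": 0,"z": 1,"ax": 0,"ay": 0,"az": 0,"gripper": 0},
    {"x": 0.02,"y": 0,"z": 1,"ax": 0,"ay": 0,"az": 0,"gripper": 0},
  ],
)

```text
clock: 26.12
ee_pos: [0.5067, 0.3733, 0.0404]
orientation: [[0.191, 0.982, -0.003], [0.982, -0.191, 0.001], [0.0, -0.004, -1.0]]
ft_force: [-0.1, -0.2, -1.3]
width: 0.766
finger_force: 40.1
```

```bash
python3 -c "
from h import *
go(.5076,.3735,.008,79); rot(79)"
```

```text
pos [0.5067 0.3733 0.0404] yaw 79.01 tilt [-0.0035  0.0011] F [-0.106  -0.168  -1.2991] w 0.766 ff 40.1 t 26.12
shares [0.0038 0.0116 0.4051] az 0.00047916860991440065
rotvec shares [-0.0069 -0.0008  0.0005]
```

Emit:
send_rows(
  targets=[
    {"x": 0,"y": 0.01,"z": 0.15,"ax": 0,"ay": 0,"az": 0,"gripper": 0},
    {"x": 0,"y": 0.01,"z": 0.3,"ax": 0,"ay": 0,"az": 0,"gripper": 0},
    {"x": 0,"y": 0.01,"z": 0.4,"ax": 0,"ay": 0,"az": 0,"gripper": 0},
    {"x": 0,"y": 0.01,"z": 0.41,"ax": 0,"ay": 0,"az": 0,"gripper": 0},
    {"x": 0,"y": 0.01,"z": 0.41,"ax": 0,"ay": 0,"az": 0,"gripper": 0},
    {"x": 0,"y": 0.01,"z": 0.41,"ax": 0,"ay": 0,"az": 0,"gripper": 0},
  ],
)

```text
clock: 26.62
ee_pos: [0.5082, 0.3749, 0.0087]
orientation: [[0.19, 0.982, -0.001], [0.982, -0.19, 0.003], [0.003, -0.002, -1.0]]
ft_force: [0.1, 0.3, -1.5]
width: 0.762
finger_force: 40.2
```

Emit:
send_rows(
  targets=[
    {"x": 0,"y": 0,"z": 0,"ax": 0,"ay": 0,"az": 0,"gripper": 0.85},
    {"x": 0,"y": 0,"z": 0,"ax": 0,"ay": 0,"az": 0,"gripper": 0.85},
    {"x": 0,"y": 0,"z": 0,"ax": 0,"ay": 0,"az": 0,"gripper": 0.85},
    {"x": 0,"y": 0,"z": 0,"ax": 0,"ay": 0,"az": 0,"gripper": 0.85},
  ],
)

```text
clock: 26.95
ee_pos: [0.5083, 0.3751, 0.0091]
orientation: [[0.19, 0.982, -0.001], [0.982, -0.19, 0.004], [0.004, -0.001, -1.0]]
ft_force: [0.5, 0.3, -0.2]
width: 0.926
finger_force: 0.0
```

Emit:
send_rows(
  targets=[
    {"x": 0,"y": 0,"z": -0.2,"ax": 0,"ay": 0,"az": 0,"gripper": 0.9},
    {"x": 0,"y": 0,"z": -0.5,"ax": 0,"ay": 0,"az": 0,"gripper": 1},
    {"x": 0,"y": 0,"z": -1,"ax": 0,"ay": 0,"az": 0,"gripper": 1},
    {"x": 0,"y": 0,"z": -1,"ax": 0,"ay": 0,"az": 0,"gripper": 1},
  ],
)

```text
clock: 27.28
ee_pos: [0.5122, 0.3775, 0.0966]
orientation: [[0.19, 0.982, 0.009], [0.982, -0.19, 0.011], [0.013, 0.006, -1.0]]
ft_force: [2.0, 1.8, 1.8]
width: 1.0
finger_force: 0.0
```

Emit:
send_rows(
  targets=[
    {"x": -0.3,"y": 0,"z": -0.3,"ax": 0,"ay": 0,"az": 0,"gripper": 1},
    {"x": -0.65,"y": 0,"z": -0.6,"ax": 0,"ay": 0,"az": 0,"gripper": 1},
    {"x": -1,"y": 0,"z": -0.6,"ax": 0,"ay": 0,"az": 0,"gripper": 1},
    {"x": -1,"y": 0,"z": -0.6,"ax": 0,"ay": 0,"az": 0,"gripper": 1},
  ],
)

```text
clock: 27.62
ee_pos: [0.4947, 0.29, 0.1385]
orientation: [[0.196, 0.981, 0.002], [0.981, -0.196, 0.002], [0.002, 0.001, -1.0]]
ft_force: [0.4, -2.1, -1.2]
width: 1.0
finger_force: 0.0
```

```bash
python3 -c "
from h import *
go(.5164,-.2556,.14,2.1); look('wrist','w6')"
```

```text
pos [0.4947 0.29   0.1385] yaw 78.67 tilt [0.0016 0.0021] F [ 0.441  -2.0832 -1.1508] w 1.000 ff 0.0 t 27.62
shares [-6.6345  1.6052 -0.0324] az 2.552420784952179
```

View pics/w6.png

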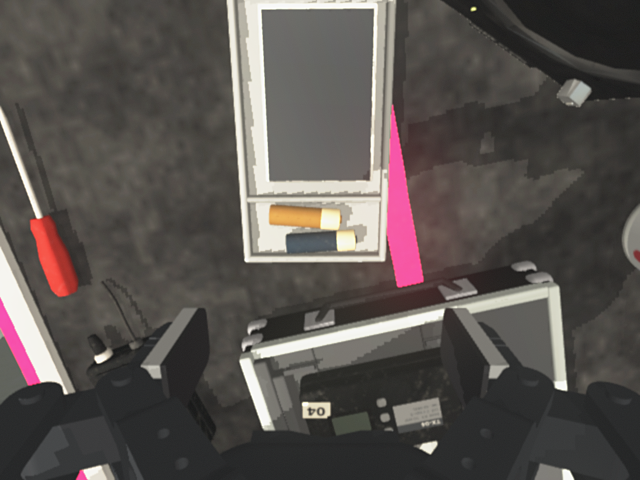

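The carton lies flat in the wide bay with an even margin, corners about (262,5) and (376,183). Next I go back to the clip pack on the mat, turning the tool on the way.

Emit:
send_rows(
  targets=[
    {"x": -0.25,"y": 0.05,"z": 0,"ax": 0,"ay": 0,"az": 0.2,"gripper": 1},
    {"x": -0.5,"y": 0.1,"z": 0,"ax": 0,"ay": 0,"az": 0.4,"gripper": 1},
    {"x": -0.75,"y": 0.15,"z": 0,"ax": 0,"ay": 0,"az": 0.6,"gripper": 1},
    {"x": -0.98,"y": 0.2,"z": 0,"ax": 0,"ay": 0,"az": 0.8,"gripper": 1},
  ],
)

```text
clock: 28.0
ee_pos: [0.4936, 0.2159, 0.1358]
orientation: [[0.576, 0.817, -0.001], [0.817, -0.576, 0.003], [0.002, -0.003, -1.0]]
ft_force: [1.0, 0.1, 0.5]
width: 0.998
finger_force: 0.0
```

Emit:
send_rows(
  targets=[
    {"x": -0.2,"y": 0.15,"z": 0,"ax": 0,"ay": 0,"az": 0.2,"gripper": 1},
    {"x": -0.4,"y": 0.3,"z": 0,"ax": 0,"ay": 0,"az": 0.4,"gripper": 1},
    {"x": -0.6,"y": 0.45,"z": 0,"ax": 0,"ay": 0,"az": 0.6,"gripper": 1},
    {"x": -0.8,"y": 0.6,"z": 0,"ax": 0,"ay": 0,"az": 0.8,"gripper": 1},
  ],
)

```text
clock: 28.33
ee_pos: [0.4965, 0.1361, 0.1356]
orientation: [[0.859, 0.512, -0.001], [0.512, -0.859, 0.003], [0.001, -0.004, -1.0]]
ft_force: [0.3, -0.3, 0.5]
width: 1.001
finger_force: 0.0
```

Emit:
send_rows(
  targets=[
    {"x": -0.1,"y": 0.22,"z": 0,"ax": 0,"ay": 0,"az": 0.2,"gripper": 1},
    {"x": -0.2,"y": 0.44,"z": 0,"ax": 0,"ay": 0,"az": 0.4,"gripper": 1},
    {"x": -0.3,"y": 0.66,"z": 0,"ax": 0,"ay": 0,"az": 0.6,"gripper": 1},
    {"x": -0.4,"y": 0.88,"z": 0,"ax": 0,"ay": 0,"az": 0.8,"gripper": 1},
    {"x": -0.4,"y": 0.88,"z": 0,"ax": 0,"ay": 0,"az": 0.8,"gripper": 1},
    {"x": -0.4,"y": 0.88,"z": 0,"ax": 0,"ay": 0,"az": 0.8,"gripper": 1},
  ],
)

```text
clock: 28.83
ee_pos: [0.5057, 0.0591, 0.1354]
orientation: [[0.992, 0.123, -0.001], [0.123, -0.992, 0.003], [-0.001, -0.004, -1.0]]
ft_force: [-0.3, 0.7, -0.7]
width: 0.994
finger_force: 0.0
```

```bash
python3 -c "
from h import *
go(.5164,-.2556,.12,2.13); rot(2.13); print(observe()['qpos'])"
```

```text
pos [0.5057 0.0591 0.1354] yaw 7.05 tilt [-0.0012  0.0034] F [-0.2921  0.7123 -0.6595] w 0.994 ff 0.0 t 28.83
shares [-0.35    3.9211  0.1795] az 0.16404153015277126
rotvec shares [-0.0067  0.0017  0.164 ]
[-32.5469   5.3083  24.3391 110.6105  -2.6445  64.6117 -90.113 ]
```

Emit:
send_rows(
  targets=[
    {"x": -0.03,"y": 0.3,"z": 0,"ax": -0.007,"ay": 0,"az": 0.08,"gripper": 1},
    {"x": -0.06,"y": 0.65,"z": 0,"ax": -0.007,"ay": 0,"az": 0.16,"gripper": 1},
    {"x": -0.09,"y": 0.98,"z": 0,"ax": -0.007,"ay": 0,"az": 0.16,"gripper": 1},
  ],
)

```text
clock: 29.08
ee_pos: [0.5081, -0.0185, 0.1352]
orientation: [[0.999, 0.043, -0.001], [0.043, -0.999, -0.0], [-0.001, 0.0, -1.0]]
ft_force: [0.6, -1.0, 0.4]
width: 1.002
finger_force: 0.0
```

Emit:
send_rows(
  targets=[
    {"x": 0,"y": 0.3,"z": 0,"ax": 0,"ay": 0,"az": 0,"gripper": 1},
    {"x": 0,"y": 0.65,"z": 0,"ax": 0,"ay": 0,"az": 0,"gripper": 1},
    {"x": 0,"y": 0.98,"z": 0,"ax": 0,"ay": 0,"az": 0,"gripper": 1},
  ],
)

```text
clock: 29.33
ee_pos: [0.5114, -0.0976, 0.1353]
orientation: [[0.999, 0.043, -0.001], [0.043, -0.999, -0.0], [-0.001, 0.0, -1.0]]
ft_force: [0.9, -0.7, -0.6]
width: 1.0
finger_force: 0.0
```

Emit:
send_rows(
  targets=[
    {"x": 0,"y": 0.3,"z": 0,"ax": 0,"ay": 0,"az": 0,"gripper": 1},
    {"x": 0,"y": 0.65,"z": 0,"ax": 0,"ay": 0,"az": 0,"gripper": 1},
    {"x": 0,"y": 0.98,"z": 0,"ax": 0,"ay": 0,"az": 0,"gripper": 1},
  ],
)

```text
clock: 29.58
ee_pos: [0.5148, -0.1759, 0.1353]
orientation: [[0.999, 0.043, -0.001], [0.043, -0.999, -0.0], [-0.001, 0.0, -1.0]]
ft_force: [0.1, 0.6, 0.2]
width: 1.001
finger_force: 0.0
```

Emit:
send_rows(
  targets=[
    {"x": 0,"y": 0.3,"z": 0,"ax": 0,"ay": 0,"az": 0,"gripper": 1},
    {"x": 0,"y": 0.65,"z": 0,"ax": 0,"ay": 0,"az": 0,"gripper": 1},
    {"x": 0,"y": 0.96,"z": 0,"ax": 0,"ay": 0,"az": 0,"gripper": 1},
    {"x": 0,"y": 0.96,"z": 0,"ax": 0,"ay": 0,"az": 0,"gripper": 1},
    {"x": 0,"y": 0.96,"z": 0,"ax": 0,"ay": 0,"az": 0,"gripper": 1},
    {"x": 0,"y": 0.96,"z": 0,"ax": 0,"ay": 0,"az": 0,"gripper": 1},
  ],
)

```text
clock: 30.08
ee_pos: [0.5176, -0.2511, 0.1349]
orientation: [[0.999, 0.042, -0.002], [0.042, -0.999, 0.001], [-0.002, -0.001, -1.0]]
ft_force: [-0.2, 0.5, 0.9]
width: 1.001
finger_force: 0.0
```

```bash
python3 -c "
from h import *
go(.5164,-.2556,.05,2.13); rot(2.13); print(observe()['qpos'])
look('wrist','w7')"
```

```text
pos [ 0.5176 -0.2511  0.1349] yaw 2.40 tilt [-0.0016  0.0006] F [-0.2346  0.5089  0.8617] w 1.001 ff 0.0 t 30.08
shares [-0.0161  0.056   1.0616] az 0.008974861716882361
rotvec shares [-0.0013  0.0029  0.009 ]
[ -9.3434  15.2466  37.856  102.0689 -10.1481  66.2185 -55.9342]
```

View pics/w7.png

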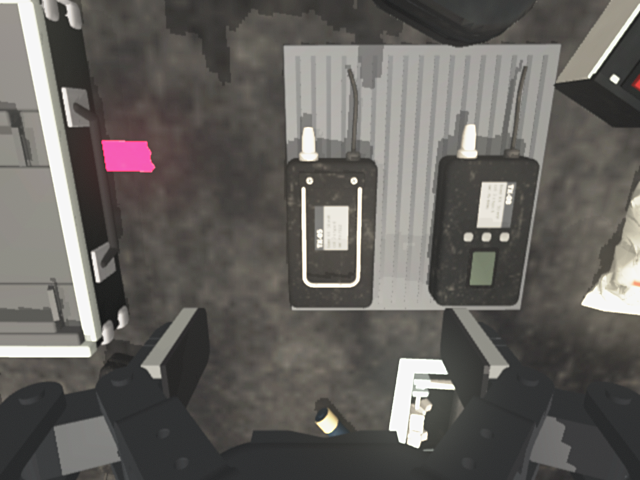

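Both packs lie as I left them. I'll descend on the clip pack, face at (288–376, 160–306).

Emit:
send_rows(
  targets=[
    {"x": -0.015,"y": 0.055,"z": 0.3,"ax": 0,"ay": 0,"az": 0.01,"gripper": 1},
    {"x": -0.015,"y": 0.055,"z": 0.6,"ax": 0,"ay": 0,"az": 0.01,"gripper": 1},
    {"x": -0.015,"y": 0.055,"z": 0.9,"ax": 0,"ay": 0,"az": 0.01,"gripper": 1},
    {"x": -0.015,"y": 0.055,"z": 1,"ax": 0,"ay": 0,"az": 0.01,"gripper": 1},
    {"x": -0.015,"y": 0.055,"z": 1,"ax": 0,"ay": 0,"az": 0.01,"gripper": 1},
    {"x": -0.015,"y": 0.055,"z": 1,"ax": 0,"ay": 0,"az": 0.01,"gripper": 1},
  ],
)

```text
clock: 30.63
ee_pos: [0.5164, -0.2566, 0.0558]
orientation: [[0.999, 0.036, -0.001], [0.036, -0.999, -0.0], [-0.001, 0.0, -1.0]]
ft_force: [0.4, 0.7, 0.4]
width: 1.001
finger_force: 0.0
```

```bash
python3 -c "
from h import *
go(.5164,-.2556,.003,2.13); rot(2.13)"
```

```text
pos [ 0.5164 -0.2566  0.0558] yaw 2.04 tilt [-0.001  -0.0003] F [0.4192 0.7209 0.3749] w 1.001 ff 0.0 t 30.63
shares [ 0.0011 -0.0126  0.6599] az -0.002932828123760123
rotvec shares [ 0.0005  0.002  -0.0029]
```

Emit:
send_rows(
  targets=[
    {"x": 0,"y": -0.012,"z": 0.2,"ax": 0,"ay": 0,"az": 0,"gripper": 1},
    {"x": 0,"y": -0.012,"z": 0.4,"ax": 0,"ay": 0,"az": 0,"gripper": 1},
    {"x": 0,"y": -0.012,"z": 0.55,"ax": 0,"ay": 0,"az": 0,"gripper": 1},
    {"x": 0,"y": -0.012,"z": 0.65,"ax": 0,"ay": 0,"az": 0,"gripper": 1},
    {"x": 0,"y": -0.012,"z": 0.65,"ax": 0,"ay": 0,"az": 0,"gripper": 1},
    {"x": 0,"y": -0.012,"z": 0.65,"ax": 0,"ay": 0,"az": 0,"gripper": 1},
    {"x": 0,"y": -0.012,"z": 0.65,"ax": 0,"ay": 0,"az": 0,"gripper": 1},
  ],
)

```text
clock: 31.22
ee_pos: [0.5165, -0.257, 0.0044]
orientation: [[0.999, 0.034, 0.0], [0.034, -0.999, -0.001], [0.0, 0.001, -1.0]]
ft_force: [-1.0, -0.2, 0.5]
width: 1.002
finger_force: 0.0
```

Emit:
send_rows(
  grip_force=40,
  targets=[
    {"x": 0,"y": 0,"z": 0,"ax": 0,"ay": 0,"az": 0,"gripper": -0.2},
    {"x": 0,"y": 0,"z": 0,"ax": 0,"ay": 0,"az": 0,"gripper": -0.2},
    {"x": 0,"y": 0,"z": 0,"ax": 0,"ay": 0,"az": 0,"gripper": -0.2},
    {"x": 0,"y": 0,"z": 0,"ax": 0,"ay": 0,"az": 0,"gripper": -0.2},
    {"x": 0,"y": 0,"z": 0,"ax": 0,"ay": 0,"az": 0,"gripper": -0.2},
    {"x": 0,"y": 0,"z": 0,"ax": 0,"ay": 0,"az": 0,"gripper": -0.2},
    {"x": 0,"y": 0,"z": 0,"ax": 0,"ay": 0,"az": 0,"gripper": -0.2},
    {"x": 0,"y": 0,"z": 0,"ax": 0,"ay": 0,"az": 0,"gripper": -0.2},
  ],
)

```text
clock: 31.88
ee_pos: [0.5164, -0.2567, 0.0044]
orientation: [[0.999, 0.034, 0.0], [0.034, -0.999, -0.001], [0.0, 0.001, -1.0]]
ft_force: [-0.7, 0.6, 6.4]
width: 0.693
finger_force: 44.8
```

```bash
python3 -c "
from h import *
go(.5174,.065,.12,2.14); rot(2.14)"
```

```text
pos [ 0.5164 -0.2567  0.0044] yaw 1.95 tilt [ 0.0003 -0.0006] F [-0.7219  0.6183  6.3614] w 0.693 ff 44.8 t 31.88
shares [ 0.1491 -4.0182 -1.4479] az -0.0064444972074757375
rotvec shares [ 0.0011 -0.0005 -0.0064]
```

Emit:
send_rows(
  targets=[
    {"x": 0,"y": 0,"z": -0.15,"ax": 0,"ay": 0,"az": 0,"gripper": -0.2},
    {"x": 0,"y": 0,"z": -0.4,"ax": 0,"ay": 0,"az": 0,"gripper": -0.2},
    {"x": 0,"y": 0,"z": -0.7,"ax": 0,"ay": 0,"az": 0,"gripper": -0.2},
    {"x": 0,"y": 0,"z": -1,"ax": 0,"ay": 0,"az": 0,"gripper": -0.2},
  ],
)

```text
clock: 32.22
ee_pos: [0.5149, -0.2565, 0.0841]
orientation: [[0.999, 0.033, -0.003], [0.033, -0.999, -0.0], [-0.003, 0.0, -1.0]]
ft_force: [0.5, 1.1, -2.0]
width: 0.692
finger_force: 43.9
```

Emit:
send_rows(
  targets=[
    {"x": 0.01,"y": -0.2,"z": -0.15,"ax": 0,"ay": 0,"az": 0,"gripper": -0.2},
    {"x": 0.02,"y": -0.45,"z": -0.3,"ax": 0,"ay": 0,"az": 0,"gripper": -0.2},
    {"x": 0.03,"y": -0.72,"z": -0.45,"ax": 0,"ay": 0,"az": 0,"gripper": -0.2},
    {"x": 0.037,"y": -1,"z": -0.45,"ax": 0,"ay": 0,"az": 0,"gripper": -0.2},
  ],
)

```text
clock: 32.55
ee_pos: [0.5172, -0.1768, 0.1221]
orientation: [[0.999, 0.032, 0.003], [0.032, -0.999, -0.001], [0.003, 0.002, -1.0]]
ft_force: [0.7, -0.6, -1.7]
width: 0.689
finger_force: 44.0
```

Emit:
send_rows(
  targets=[
    {"x": 0.01,"y": -0.25,"z": 0,"ax": 0,"ay": 0,"az": 0,"gripper": -0.2},
    {"x": 0.02,"y": -0.5,"z": 0,"ax": 0,"ay": 0,"az": 0,"gripper": -0.2},
    {"x": 0.03,"y": -0.75,"z": 0,"ax": 0,"ay": 0,"az": 0,"gripper": -0.2},
    {"x": 0.037,"y": -1,"z": 0,"ax": 0,"ay": 0,"az": 0,"gripper": -0.2},
  ],
)

```text
clock: 32.88
ee_pos: [0.5159, -0.0956, 0.1196]
orientation: [[0.999, 0.034, -0.001], [0.034, -0.999, -0.001], [-0.001, 0.001, -1.0]]
ft_force: [-1.0, -0.3, -1.5]
width: 0.689
finger_force: 43.9
```

Emit:
send_rows(
  targets=[
    {"x": 0.01,"y": -0.25,"z": 0,"ax": 0,"ay": 0,"az": 0,"gripper": -0.2},
    {"x": 0.02,"y": -0.5,"z": 0,"ax": 0,"ay": 0,"az": 0,"gripper": -0.2},
    {"x": 0.03,"y": -0.75,"z": 0,"ax": 0,"ay": 0,"az": 0,"gripper": -0.2},
    {"x": 0.037,"y": -1,"z": 0,"ax": 0,"ay": 0,"az": 0,"gripper": -0.2},
  ],
)

```text
clock: 33.22
ee_pos: [0.5161, -0.0157, 0.1195]
orientation: [[0.999, 0.034, -0.001], [0.034, -0.999, -0.001], [-0.001, 0.001, -1.0]]
ft_force: [0.4, -1.0, -1.5]
width: 0.69
finger_force: 43.9
```

Emit:
send_rows(
  targets=[
    {"x": 0.01,"y": -0.25,"z": 0,"ax": 0,"ay": 0,"az": 0,"gripper": -0.2},
    {"x": 0.02,"y": -0.5,"z": 0,"ax": 0,"ay": 0,"az": 0,"gripper": -0.2},
    {"x": 0.03,"y": -0.75,"z": 0,"ax": 0,"ay": 0,"az": 0,"gripper": -0.2},
    {"x": 0.037,"y": -1,"z": 0,"ax": 0,"ay": 0,"az": 0,"gripper": -0.2},
    {"x": 0.037,"y": -1,"z": 0,"ax": 0,"ay": 0,"az": 0,"gripper": -0.2},
    {"x": 0.037,"y": -1,"z": 0,"ax": 0,"ay": 0,"az": 0,"gripper": -0.2},
    {"x": 0.037,"y": -1,"z": 0,"ax": 0,"ay": 0,"az": 0,"gripper": -0.2},
  ],
)

```text
clock: 33.8
ee_pos: [0.5166, 0.0627, 0.1193]
orientation: [[0.999, 0.033, -0.001], [0.033, -0.999, -0.001], [-0.001, 0.001, -1.0]]
ft_force: [0.3, -0.7, -1.6]
width: 0.691
finger_force: 43.9
```

```bash
python3 -c "
from h import *
go(.5174,.065,.07,2.14); rot(2.14)"
```

```text
pos [0.5166 0.0627 0.1193] yaw 1.91 tilt [-0.0013 -0.0014] F [ 0.3115 -0.6542 -1.579 ] w 0.691 ff 43.9 t 33.80
shares [ 0.0113 -0.0293  0.6159] az -0.007609038017030197
rotvec shares [ 0.0026  0.0026 -0.0076]
```

Emit:
send_rows(
  targets=[
    {"x": 0.012,"y": -0.03,"z": 0.2,"ax": 0.003,"ay": 0,"az": -0.007,"gripper": -0.2},
    {"x": 0.012,"y": -0.03,"z": 0.4,"ax": 0.003,"ay": 0,"az": -0.007,"gripper": -0.2},
    {"x": 0.012,"y": -0.03,"z": 0.6,"ax": 0.003,"ay": 0,"az": -0.007,"gripper": -0.2},
    {"x": 0.012,"y": -0.03,"z": 0.6,"ax": 0.003,"ay": 0,"az": -0.007,"gripper": -0.2},
    {"x": 0.012,"y": -0.03,"z": 0.6,"ax": 0.003,"ay": 0,"az": -0.007,"gripper": -0.2},
    {"x": 0.012,"y": -0.03,"z": 0.6,"ax": 0.003,"ay": 0,"az": -0.007,"gripper": -0.2},
  ],
)

```text
clock: 34.3
ee_pos: [0.5183, 0.0652, 0.0721]
orientation: [[0.999, 0.036, -0.0], [0.036, -0.999, 0.001], [-0.0, -0.001, -1.0]]
ft_force: [0.0, -0.4, -2.0]
width: 0.69
finger_force: 44.0
```

```bash
python3 -c "
from h import *
go(.5174,.065,.0465,2.14); rot(2.14)"
```

```text
pos [0.5183 0.0652 0.0721] yaw 2.07 tilt [-0.0001  0.0009] F [ 0.0024 -0.3617 -1.9931] w 0.690 ff 44.0 t 34.30
shares [-0.0113  0.0025  0.3198] az -0.00224109931965355
rotvec shares [-0.0017  0.0001 -0.0022]
```

Emit:
send_rows(
  targets=[
    {"x": -0.01,"y": 0,"z": 0.08,"ax": 0,"ay": 0,"az": 0,"gripper": -0.2},
    {"x": -0.01,"y": 0,"z": 0.16,"ax": 0,"ay": 0,"az": 0,"gripper": -0.2},
    {"x": -0.01,"y": 0,"z": 0.24,"ax": 0,"ay": 0,"az": 0,"gripper": -0.2},
    {"x": -0.01,"y": 0,"z": 0.29,"ax": 0,"ay": 0,"az": 0,"gripper": -0.2},
    {"x": -0.01,"y": 0,"z": 0.32,"ax": 0,"ay": 0,"az": 0,"gripper": -0.2},
    {"x": -0.01,"y": 0,"z": 0.32,"ax": 0,"ay": 0,"az": 0,"gripper": -0.2},
    {"x": -0.01,"y": 0,"z": 0.32,"ax": 0,"ay": 0,"az": 0,"gripper": -0.2},
  ],
)

```text
clock: 34.88
ee_pos: [0.5169, 0.0661, 0.0455]
orientation: [[0.999, 0.038, -0.001], [0.038, -0.999, 0.001], [-0.001, -0.001, -1.0]]
ft_force: [-0.5, 0.6, -1.6]
width: 0.69
finger_force: 44.0
```

```bash
python3 -c "
from h import *
go(.5174,.065,.0455,2.14)"
```

```text
pos [0.5169 0.0661 0.0455] yaw 2.15 tilt [-0.0011  0.0009] F [-0.5317  0.6096 -1.6155] w 0.690 ff 44.0 t 34.88
shares [ 0.0054  0.0139 -0.0003] az 0.0004892405279455966
```

Emit:
send_rows(
  targets=[
    {"x": 0.005,"y": 0.014,"z": 0.01,"ax": 0,"ay": 0,"az": 0,"gripper": -0.2},
    {"x": 0.005,"y": 0.014,"z": 0.01,"ax": 0,"ay": 0,"az": 0,"gripper": -0.2},
    {"x": 0.005,"y": 0.014,"z": 0.01,"ax": 0,"ay": 0,"az": 0,"gripper": 0.8},
    {"x": 0.005,"y": 0.014,"z": 0.01,"ax": 0,"ay": 0,"az": 0,"gripper": 0.9},
    {"x": 0.005,"y": 0.014,"z": 0.01,"ax": 0,"ay": 0,"az": 0,"gripper": 1},
    {"x": 0.005,"y": 0.014,"z": 0.01,"ax": 0,"ay": 0,"az": 0,"gripper": 1},
  ],
)

```text
clock: 35.38
ee_pos: [0.5175, 0.0648, 0.0448]
orientation: [[0.999, 0.037, -0.001], [0.037, -0.999, 0.001], [-0.001, -0.001, -1.0]]
ft_force: [-0.7, 0.2, 0.8]
width: 1.004
finger_force: 0.0
```

Emit:
send_rows(
  targets=[
    {"x": 0,"y": 0,"z": -0.2,"ax": 0,"ay": 0,"az": 0,"gripper": 1},
    {"x": 0,"y": 0,"z": -0.5,"ax": 0,"ay": 0,"az": 0,"gripper": 1},
    {"x": 0,"y": 0,"z": -1,"ax": 0,"ay": 0,"az": 0,"gripper": 1},
    {"x": 0,"y": 0,"z": -1,"ax": 0,"ay": 0,"az": 0,"gripper": 1},
    {"x": 0,"y": 0,"z": -1,"ax": 0,"ay": 0,"az": 0,"gripper": 1},
  ],
)

```text
clock: 35.8
ee_pos: [0.5195, 0.0651, 0.1273]
orientation: [[0.999, 0.037, 0.004], [0.037, -0.999, 0.003], [0.004, -0.003, -1.0]]
ft_force: [-1.6, 0.8, 0.3]
width: 0.997
finger_force: 0.0
```

```bash
python3 -c "
from h import *
go(.5208,-.3587,.12,2.13); look('wrist','w8')
P,c,d=cloud('wrist');z=P[...,2]
m=(z>.055)&(z<.07)&(abs(P[...,0]-.517)<.065)&(abs(P[...,1]-.065)<.05); print(m.sum(),np.median(P[m],0)); q=P[m]
A=np.c_[q[:,:2]-q[:,:2].mean(0),np.ones(len(q))]; print(np.linalg.lstsq(A,q[:,2],rcond=None)[0], q[:,:2].min(0),q[:,:2].max(0))"
```

```text
pos [0.5195 0.0651 0.1273] yaw 2.15 tilt [0.0042 0.0028] F [-1.5824  0.8487  0.3315] w 0.997 ff 0.0 t 35.80
shares [-0.1822  5.295   0.0768] az 0.000563783419830551
19006 [0.5224 0.0666 0.0632]
[-0.0105 -0.0051  0.0633] [0.4611 0.0347] [0.582  0.0968]
```

View pics/w8.png

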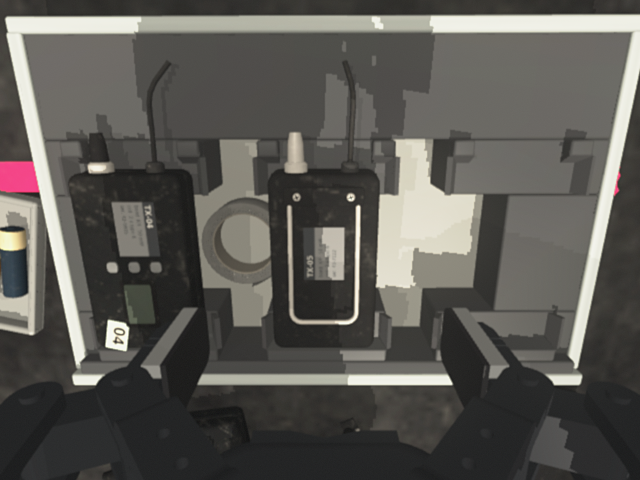

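The clip pack is home in the middle pocket: flat, face at z 0.063, aerial to +x. The plain pack is next.

Emit:
send_rows(
  targets=[
    {"x": -0.01,"y": 0.3,"z": 0,"ax": 0,"ay": 0,"az": 0,"gripper": 1},
    {"x": -0.02,"y": 0.65,"z": 0,"ax": 0,"ay": 0,"az": 0,"gripper": 1},
    {"x": -0.035,"y": 1,"z": 0,"ax": 0,"ay": 0,"az": 0,"gripper": 1},
  ],
)

```text
clock: 36.1
ee_pos: [0.5165, -0.0155, 0.1232]
orientation: [[0.999, 0.04, -0.004], [0.04, -0.999, 0.0], [-0.004, -0.001, -1.0]]
ft_force: [0.5, -0.4, 0.1]
width: 0.999
finger_force: 0.0
```

Emit:
send_rows(
  targets=[
    {"x": -0.01,"y": 0.3,"z": 0,"ax": 0,"ay": 0,"az": 0,"gripper": 1},
    {"x": -0.02,"y": 0.65,"z": 0,"ax": 0,"ay": 0,"az": 0,"gripper": 1},
    {"x": -0.035,"y": 1,"z": 0,"ax": 0,"ay": 0,"az": 0,"gripper": 1},
  ],
)

```text
clock: 36.35
ee_pos: [0.5166, -0.0962, 0.1231]
orientation: [[0.999, 0.038, -0.004], [0.038, -0.999, 0.001], [-0.004, -0.001, -1.0]]
ft_force: [1.5, 0.2, -0.4]
width: 0.998
finger_force: 0.0
```

Emit:
send_rows(
  targets=[
    {"x": -0.01,"y": 0.3,"z": 0,"ax": 0,"ay": 0,"az": 0,"gripper": 1},
    {"x": -0.02,"y": 0.65,"z": 0,"ax": 0,"ay": 0,"az": 0,"gripper": 1},
    {"x": -0.035,"y": 1,"z": 0,"ax": 0,"ay": 0,"az": 0,"gripper": 1},
  ],
)

```text
clock: 36.6
ee_pos: [0.5169, -0.1761, 0.123]
orientation: [[0.999, 0.038, -0.004], [0.038, -0.999, 0.001], [-0.004, -0.001, -1.0]]
ft_force: [0.5, 0.2, 0.4]
width: 0.999
finger_force: 0.0
```

Emit:
send_rows(
  targets=[
    {"x": -0.01,"y": 0.3,"z": 0,"ax": 0,"ay": 0,"az": 0,"gripper": 1},
    {"x": -0.02,"y": 0.65,"z": 0,"ax": 0,"ay": 0,"az": 0,"gripper": 1},
    {"x": -0.035,"y": 1,"z": 0,"ax": 0,"ay": 0,"az": 0,"gripper": 1},
  ],
)

```text
clock: 36.85
ee_pos: [0.5172, -0.256, 0.1228]
orientation: [[0.999, 0.038, -0.004], [0.038, -0.999, 0.002], [-0.004, -0.002, -1.0]]
ft_force: [0.5, 0.3, -0.2]
width: 1.001
finger_force: 0.0
```

Emit:
send_rows(
  targets=[
    {"x": -0.01,"y": 0.3,"z": 0,"ax": 0,"ay": 0,"az": 0,"gripper": 1},
    {"x": -0.02,"y": 0.65,"z": 0,"ax": 0,"ay": 0,"az": 0,"gripper": 1},
    {"x": -0.035,"y": 1,"z": 0,"ax": 0,"ay": 0,"az": 0,"gripper": 1},
  ],
)

```text
clock: 37.1
ee_pos: [0.5176, -0.3359, 0.1225]
orientation: [[0.999, 0.038, -0.004], [0.038, -0.999, 0.002], [-0.004, -0.002, -1.0]]
ft_force: [-0.8, -0.5, 1.1]
width: 1.002
finger_force: 0.0
```

Emit:
send_rows(
  targets=[
    {"x": 0,"y": 0.28,"z": 0,"ax": 0,"ay": 0,"az": 0,"gripper": 1},
    {"x": 0,"y": 0.28,"z": 0,"ax": 0,"ay": 0,"az": 0,"gripper": 1},
    {"x": 0,"y": 0.28,"z": 0,"ax": 0,"ay": 0,"az": 0,"gripper": 1},
    {"x": 0,"y": 0.28,"z": 0,"ax": 0,"ay": 0,"az": 0,"gripper": 1},
  ],
)

```text
clock: 37.43
ee_pos: [0.5188, -0.3565, 0.1229]
orientation: [[0.999, 0.038, -0.003], [0.038, -0.999, 0.003], [-0.003, -0.003, -1.0]]
ft_force: [0.7, 0.8, 0.4]
width: 0.997
finger_force: 0.0
```

```bash
python3 -c "
from h import *
go(.5208,-.3587,.05,2.13); rot(2.13)"
```

```text
pos [ 0.5188 -0.3565  0.1229] yaw 2.17 tilt [-0.0032  0.0028] F [0.6648 0.7501 0.357 ] w 0.997 ff 0.0 t 37.43
shares [0.0264 0.0312 0.9115] az 0.0013024052582104742
rotvec shares [-0.0055  0.0059  0.0013]
```

Emit:
send_rows(
  targets=[
    {"x": 0.015,"y": 0.025,"z": 0.3,"ax": -0.003,"ay": 0.002,"az": 0,"gripper": 1},
    {"x": 0.015,"y": 0.025,"z": 0.6,"ax": -0.003,"ay": 0.002,"az": 0,"gripper": 1},
    {"x": 0.015,"y": 0.025,"z": 0.9,"ax": -0.003,"ay": 0.002,"az": 0,"gripper": 1},
    {"x": 0.015,"y": 0.025,"z": 0.9,"ax": -0.003,"ay": 0.002,"az": 0,"gripper": 1},
    {"x": 0.015,"y": 0.025,"z": 0.9,"ax": -0.003,"ay": 0.002,"az": 0,"gripper": 1},
    {"x": 0.015,"y": 0.025,"z": 0.9,"ax": -0.003,"ay": 0.002,"az": 0,"gripper": 1},
  ],
)

```text
clock: 37.93
ee_pos: [0.5214, -0.359, 0.0535]
orientation: [[0.999, 0.039, 0.001], [0.039, -0.999, -0.001], [0.001, 0.001, -1.0]]
ft_force: [0.6, -0.1, 0.3]
width: 1.0
finger_force: 0.0
```

```bash
python3 -c "
from h import *
go(.5208,-.3587,.004,2.13); rot(2.13)"
```

```text
pos [ 0.5214 -0.359   0.0535] yaw 2.23 tilt [ 0.0011 -0.0008] F [ 0.5821 -0.1469  0.3323] w 1.000 ff 0.0 t 37.93
shares [-0.0082 -0.0052  0.6184] az 0.0034287530773252123
rotvec shares [ 0.0016 -0.0021  0.0034]
```

Emit:
send_rows(
  targets=[
    {"x": -0.008,"y": -0.005,"z": 0.2,"ax": 0,"ay": 0,"az": 0,"gripper": 1},
    {"x": -0.008,"y": -0.005,"z": 0.4,"ax": 0,"ay": 0,"az": 0,"gripper": 1},
    {"x": -0.008,"y": -0.005,"z": 0.55,"ax": 0,"ay": 0,"az": 0,"gripper": 1},
    {"x": -0.008,"y": -0.005,"z": 0.61,"ax": 0,"ay": 0,"az": 0,"gripper": 1},
    {"x": -0.008,"y": -0.005,"z": 0.61,"ax": 0,"ay": 0,"az": 0,"gripper": 1},
    {"x": -0.008,"y": -0.005,"z": 0.61,"ax": 0,"ay": 0,"az": 0,"gripper": 1},
    {"x": -0.008,"y": -0.005,"z": 0.61,"ax": 0,"ay": 0,"az": 0,"gripper": 1},
  ],
)

```text
clock: 38.52
ee_pos: [0.5205, -0.3599, 0.0047]
orientation: [[0.999, 0.038, 0.002], [0.038, -0.999, -0.002], [0.001, 0.002, -1.0]]
ft_force: [-0.6, 0.7, 0.4]
width: 0.997
finger_force: 0.0
```

Emit:
send_rows(
  grip_force=40,
  targets=[
    {"x": 0,"y": 0,"z": 0,"ax": 0,"ay": 0,"az": 0,"gripper": -0.2},
    {"x": 0,"y": 0,"z": 0,"ax": 0,"ay": 0,"az": 0,"gripper": -0.2},
    {"x": 0,"y": 0,"z": 0,"ax": 0,"ay": 0,"az": 0,"gripper": -0.2},
    {"x": 0,"y": 0,"z": 0,"ax": 0,"ay": 0,"az": 0,"gripper": -0.2},
    {"x": 0,"y": 0,"z": 0,"ax": 0,"ay": 0,"az": 0,"gripper": -0.2},
    {"x": 0,"y": 0,"z": 0,"ax": 0,"ay": 0,"az": 0,"gripper": -0.2},
    {"x": 0,"y": 0,"z": 0,"ax": 0,"ay": 0,"az": 0,"gripper": -0.2},
    {"x": 0,"y": 0,"z": 0,"ax": 0,"ay": 0,"az": 0,"gripper": -0.2},
  ],
)

```text
clock: 39.18
ee_pos: [0.5203, -0.3596, 0.0045]
orientation: [[0.999, 0.038, 0.001], [0.038, -0.999, -0.001], [0.001, 0.001, -1.0]]
ft_force: [-0.7, 1.1, 5.8]
width: 0.69
finger_force: 45.0
```

```bash
python3 -c "
from h import *
go(.520,-.0417,.12,2.13); rot(2.13)"
```

```text
pos [ 0.5203 -0.3596  0.0045] yaw 2.15 tilt [ 0.0011 -0.0009] F [-0.7497  1.0616  5.7647] w 0.690 ff 45.0 t 39.18
shares [ 0.1468 -3.9697 -1.4469] az 0.0007477939175661271
rotvec shares [ 0.0017 -0.0021  0.0007]
```

Emit:
send_rows(
  targets=[
    {"x": 0,"y": 0,"z": -0.15,"ax": 0,"ay": 0,"az": 0,"gripper": -0.2},
    {"x": 0,"y": 0,"z": -0.4,"ax": 0,"ay": 0,"az": 0,"gripper": -0.2},
    {"x": 0,"y": 0,"z": -0.7,"ax": 0,"ay": 0,"az": 0,"gripper": -0.2},
    {"x": 0,"y": 0,"z": -1,"ax": 0,"ay": 0,"az": 0,"gripper": -0.2},
  ],
)

```text
clock: 39.52
ee_pos: [0.5189, -0.3588, 0.084]
orientation: [[0.999, 0.037, -0.002], [0.037, -0.999, 0.0], [-0.002, -0.0, -1.0]]
ft_force: [0.7, -0.7, -2.0]
width: 0.694
finger_force: 44.1
```

Emit:
send_rows(
  targets=[
    {"x": 0.01,"y": -0.2,"z": -0.15,"ax": 0,"ay": 0,"az": 0,"gripper": -0.2},
    {"x": 0.02,"y": -0.45,"z": -0.3,"ax": 0,"ay": 0,"az": 0,"gripper": -0.2},
    {"x": 0.03,"y": -0.72,"z": -0.45,"ax": 0,"ay": 0,"az": 0,"gripper": -0.2},
    {"x": 0.036,"y": -0.99,"z": -0.45,"ax": 0,"ay": 0,"az": 0,"gripper": -0.2},
  ],
)

```text
clock: 39.85
ee_pos: [0.5205, -0.2802, 0.1221]
orientation: [[0.999, 0.036, 0.003], [0.036, -0.999, -0.002], [0.003, 0.002, -1.0]]
ft_force: [1.3, -0.3, -1.7]
width: 0.693
finger_force: 44.2
```

Emit:
send_rows(
  targets=[
    {"x": 0.01,"y": -0.25,"z": 0,"ax": 0,"ay": 0,"az": 0,"gripper": -0.2},
    {"x": 0.02,"y": -0.5,"z": 0,"ax": 0,"ay": 0,"az": 0,"gripper": -0.2},
    {"x": 0.03,"y": -0.75,"z": 0,"ax": 0,"ay": 0,"az": 0,"gripper": -0.2},
    {"x": 0.036,"y": -0.99,"z": 0,"ax": 0,"ay": 0,"az": 0,"gripper": -0.2},
  ],
)

```text
clock: 40.18
ee_pos: [0.5191, -0.1995, 0.1196]
orientation: [[0.999, 0.038, -0.001], [0.038, -0.999, -0.0], [-0.001, 0.0, -1.0]]
ft_force: [0.0, -0.1, -1.7]
width: 0.692
finger_force: 44.2
```

Emit:
send_rows(
  targets=[
    {"x": 0.01,"y": -0.25,"z": 0,"ax": 0,"ay": 0,"az": 0,"gripper": -0.2},
    {"x": 0.02,"y": -0.5,"z": 0,"ax": 0,"ay": 0,"az": 0,"gripper": -0.2},
    {"x": 0.03,"y": -0.75,"z": 0,"ax": 0,"ay": 0,"az": 0,"gripper": -0.2},
    {"x": 0.036,"y": -0.99,"z": 0,"ax": 0,"ay": 0,"az": 0,"gripper": -0.2},
  ],
)

```text
clock: 40.52
ee_pos: [0.519, -0.1204, 0.1195]
orientation: [[0.999, 0.037, -0.001], [0.037, -0.999, -0.0], [-0.001, 0.0, -1.0]]
ft_force: [-0.5, -0.5, -1.1]
width: 0.689
finger_force: 44.2
```

Emit:
send_rows(
  targets=[
    {"x": 0.01,"y": -0.25,"z": 0,"ax": 0,"ay": 0,"az": 0,"gripper": -0.2},
    {"x": 0.02,"y": -0.5,"z": 0,"ax": 0,"ay": 0,"az": 0,"gripper": -0.2},
    {"x": 0.03,"y": -0.75,"z": 0,"ax": 0,"ay": 0,"az": 0,"gripper": -0.2},
    {"x": 0.036,"y": -0.99,"z": 0,"ax": 0,"ay": 0,"az": 0,"gripper": -0.2},
    {"x": 0.036,"y": -0.99,"z": 0,"ax": 0,"ay": 0,"az": 0,"gripper": -0.2},
    {"x": 0.036,"y": -0.99,"z": 0,"ax": 0,"ay": 0,"az": 0,"gripper": -0.2},
    {"x": 0.036,"y": -0.99,"z": 0,"ax": 0,"ay": 0,"az": 0,"gripper": -0.2},
  ],
)

```text
clock: 41.1
ee_pos: [0.5191, -0.043, 0.1195]
orientation: [[0.999, 0.037, -0.0], [0.037, -0.999, -0.001], [-0.0, 0.001, -1.0]]
ft_force: [-0.3, -0.2, -2.2]
width: 0.689
finger_force: 44.2
```

```bash
python3 -c "
from h import *
go(.5195,-.0417,.07,2.13); rot(2.13)"
```

```text
pos [ 0.5191 -0.043   0.1195] yaw 2.13 tilt [-0.0002 -0.0012] F [-0.3277 -0.1944 -2.2321] w 0.689 ff 44.2 t 41.10
shares [ 0.0053 -0.017   0.6189] az -4.5583942410765135e-05
rotvec shares [ 0.0022  0.0006 -0.    ]
```

Emit:
send_rows(
  targets=[
    {"x": 0.005,"y": -0.015,"z": 0.2,"ax": 0,"ay": 0,"az": 0,"gripper": -0.2},
    {"x": 0.005,"y": -0.015,"z": 0.4,"ax": 0,"ay": 0,"az": 0,"gripper": -0.2},
    {"x": 0.005,"y": -0.015,"z": 0.6,"ax": 0,"ay": 0,"az": 0,"gripper": -0.2},
    {"x": 0.005,"y": -0.015,"z": 0.6,"ax": 0,"ay": 0,"az": 0,"gripper": -0.2},
    {"x": 0.005,"y": -0.015,"z": 0.6,"ax": 0,"ay": 0,"az": 0,"gripper": -0.2},
    {"x": 0.005,"y": -0.015,"z": 0.6,"ax": 0,"ay": 0,"az": 0,"gripper": -0.2},
  ],
)

```text
clock: 41.6
ee_pos: [0.5203, -0.042, 0.0722]
orientation: [[0.999, 0.036, 0.001], [0.036, -0.999, -0.001], [0.001, 0.001, -1.0]]
ft_force: [-0.1, 1.1, -1.0]
width: 0.692
finger_force: 44.1
```

```bash
python3 -c "
from h import *
go(.5195,-.0417,.0455,2.13); rot(2.13)"
```

```text
pos [ 0.5203 -0.042   0.0722] yaw 2.07 tilt [ 0.0009 -0.0009] F [-0.1425  1.121  -1.003 ] w 0.692 ff 44.1 t 41.60
shares [-0.01   -0.0042  0.3343] az -0.001905628715647382
rotvec shares [ 0.0018 -0.0017 -0.0019]
```

Emit:
send_rows(
  targets=[
    {"x": -0.01,"y": -0.003,"z": 0.08,"ax": 0,"ay": 0,"az": 0,"gripper": -0.2},
    {"x": -0.01,"y": -0.003,"z": 0.16,"ax": 0,"ay": 0,"az": 0,"gripper": -0.2},
    {"x": -0.01,"y": -0.003,"z": 0.24,"ax": 0,"ay": 0,"az": 0,"gripper": -0.2},
    {"x": -0.01,"y": -0.003,"z": 0.29,"ax": 0,"ay": 0,"az": 0,"gripper": -0.2},
    {"x": -0.01,"y": -0.003,"z": 0.33,"ax": 0,"ay": 0,"az": 0,"gripper": -0.2},
    {"x": -0.01,"y": -0.003,"z": 0.33,"ax": 0,"ay": 0,"az": 0,"gripper": -0.2},
    {"x": -0.01,"y": -0.003,"z": 0.33,"ax": 0,"ay": 0,"az": 0,"gripper": -0.2},
  ],
)

```text
clock: 42.18
ee_pos: [0.5187, -0.0408, 0.0455]
orientation: [[0.999, 0.038, -0.001], [0.038, -0.999, -0.0], [-0.001, 0.0, -1.0]]
ft_force: [-3.0, 0.9, 6.1]
width: 0.697
finger_force: 45.0
```

```bash
python3 -c "
from h import *
go(.5195,-.0417,.045,2.13)"
```

```text
pos [ 0.5187 -0.0408  0.0455] yaw 2.16 tilt [-0.0012 -0.0001] F [-2.9797  0.8985  6.1388] w 0.697 ff 45.0 t 42.18
shares [0.0101 0.012  0.0058] az 0.0008587117151554432
```

Emit:
send_rows(
  targets=[
    {"x": 0.01,"y": 0.01,"z": 0,"ax": 0,"ay": 0,"az": 0,"gripper": -0.2},
    {"x": 0.01,"y": 0.01,"z": 0,"ax": 0,"ay": 0,"az": 0,"gripper": 0.8},
    {"x": 0.01,"y": 0.01,"z": 0,"ax": 0,"ay": 0,"az": 0,"gripper": 0.9},
    {"x": 0.01,"y": 0.01,"z": 0,"ax": 0,"ay": 0,"az": 0,"gripper": 1},
    {"x": 0.01,"y": 0.01,"z": 0,"ax": 0,"ay": 0,"az": 0,"gripper": 1},
  ],
)

```text
clock: 42.6
ee_pos: [0.52, -0.0416, 0.045]
orientation: [[0.999, 0.038, 0.0], [0.038, -0.999, -0.001], [0.0, 0.001, -1.0]]
ft_force: [-0.3, 1.0, -0.1]
width: 0.995
finger_force: 0.0
```

Emit:
send_rows(
  targets=[
    {"x": 0,"y": 0,"z": -0.2,"ax": 0,"ay": 0,"az": 0,"gripper": 1},
    {"x": 0,"y": 0,"z": -0.5,"ax": 0,"ay": 0,"az": 0,"gripper": 1},
    {"x": 0,"y": 0,"z": -1,"ax": 0,"ay": 0,"az": 0,"gripper": 1},
    {"x": 0,"y": 0,"z": -1,"ax": 0,"ay": 0,"az": 0,"gripper": 1},
    {"x": 0,"y": 0,"z": -1,"ax": 0,"ay": 0,"az": 0,"gripper": 1},
  ],
)

```text
clock: 43.02
ee_pos: [0.5219, -0.0415, 0.1275]
orientation: [[0.999, 0.038, 0.006], [0.038, -0.999, 0.0], [0.006, -0.0, -1.0]]
ft_force: [-0.3, 0.1, -0.2]
width: 0.998
finger_force: 0.0
```

```bash
python3 -c "
from h import *
go(.5208,-.3587,.12,2.13); look('wrist','w9')
P,c,d=cloud('wrist');z=P[...,2]
m=(z>.055)&(z<.072)&(abs(P[...,0]-.52)<.045)&(abs(P[...,1]+.042)<.025); q=P[m]
A=np.c_[q[:,:2]-q[:,:2].mean(0),np.ones(len(q))]; print(m.sum(),np.linalg.lstsq(A,q[:,2],rcond=None)[0])"
```

```text
pos [ 0.5219 -0.0415  0.1275] yaw 2.16 tilt [0.0055 0.0004] F [-0.3007  0.1268 -0.1538] w 0.998 ff 0.0 t 43.02
shares [-0.1637  3.9611  0.0915] az 0.0010294828286504594
14077 [-0.0026  0.0004  0.0633]
```

View pics/w9.png

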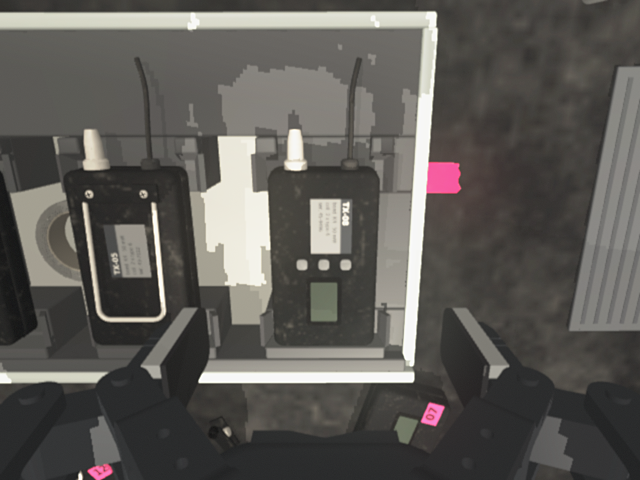

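The plain pack is home too: level, face at z 0.063, at (270–378, 168–345). I'll move up and clear, then check the carton numerically before handing in.

Emit:
send_rows(
  targets=[
    {"x": 0,"y": 0.3,"z": -0.4,"ax": 0,"ay": 0,"az": 0,"gripper": 1},
    {"x": 0,"y": 0.6,"z": -0.8,"ax": 0,"ay": 0,"az": 0,"gripper": 1},
    {"x": 0,"y": 1,"z": -1,"ax": 0,"ay": 0,"az": 0,"gripper": 1},
    {"x": 0,"y": 1,"z": -1,"ax": 0,"ay": 0,"az": 0,"gripper": 1},
    {"x": 0,"y": 1,"z": -1,"ax": 0,"ay": 0,"az": 0,"gripper": 1},
  ],
)

```text
clock: 43.48
ee_pos: [0.5226, -0.1238, 0.2049]
orientation: [[0.999, 0.033, 0.0], [0.033, -0.999, -0.001], [0.0, 0.001, -1.0]]
ft_force: [-0.4, -0.0, -1.1]
width: 1.0
finger_force: 0.0
```

```bash
python3 - <<'E'
from h import *
look("top","t9"); P,c,d=cloud("top")
m=(c.max(-1)<95)&(P[...,2]>.022)&(P[...,2]<.055)&(abs(P[...,0]-.508)<.055)&(abs(P[...,1]-.374)<.07)
v,u=np.nonzero(m); b=cv2.minAreaRect(np.c_[u,v].astype(np.float32)); C=px2w("top",cv2.boxPoints(b),.037)
print(m.sum(),np.median(P[m][:,2]),*rect(C))
t=np.array([.5035,.3524]);a=np.radians(-11);x=np.array([np.cos(a),np.sin(a)]);y=np.array([-x[1],x[0]])
e=C.mean(0)[:2]-t; print("in tray",e@x,e@y)
E
```

```text
1004 0.03789588414856315 [0.5112 0.3735 0.037 ] [0.0586 0.0911 0.0586 0.0908] [  -9.1051 -100.6103  170.5615   79.4232]
in tray 0.0035188774132561577 0.022167879024977022
```

The carton is 3.5 mm off in x, y 0.022 against 0.0215, and flat on the floor, so I'm handing in.

```bash
python3 -c "
from cell import *
print(close_job())"
```

```text
the job is handed in; nothing more can be done
None
```

The job is handed in at about 43.5 s: the carton lies flat in the tray's wide bay, the clip and plain packs are back home in their pockets with aerials as before, and I did not touch the label pack or the tape roll; no verdict came back.

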